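# Set up and load a can tray in the food pantry

### The arm

A 7-joint arm with a two-finger parallel gripper is mounted at the origin on the work surface. World frame = base frame: x ahead of the robot, y to its left, z up, the work surface at z = 0. Lengths are in m, angles in rad, forces in N, time in s.
With the tool pointing down it reaches from about 0.425 to 0.875 m from the base axis. Payload 4.7 kg.
Tool frame: the origin (TCP) lies between the finger pads; the fingertips stand 19 mm ahead of it and the grasp point (between the pads) is the TCP (ctrl.tip_extent is the distance from the TCP to the fingertips, in m); z points along the fingers, y is the line along which they close (so a half turn about z gives the same grasp; the last joint's range is limited). The gripper opens to 87 mm and grips with 3 to 60 N. Pads are 19 mm wide; open, the fingers measure 117 mm over their backs; the gripper's body (75 mm by 190 mm) begins 51 mm behind the grasp point.
Start: joints at [-1.101, 0.321, -0.07, 1.45, 0.023, 1.371, -0.057], TCP at [0.286, 0.584, 0.242] pointing down, gripper open.
Joint ranges: [-2.86, 2.86], [-0.3, 2.09], [-1.38, 1.24], [0.06, 2.45], [-1.56, 4.7], [0.09, 2.05], [-2.69, 2.69]. Speed limits (rad/s): [2.57, 2.57, 3.14, 3.14, 3.14, 3.14, 3.14].

### API

Orientations are given as a rotation vector (axis times angle).
In Python, from bench import ctrl gives the robot as it stands.
- The arm moves only by the shell command python3 -m crank 'ROWS' [OPENING] [FORCE]. ROWS is JSON, a list of rows, each an object of numbers: "tx", "ty", "tz": the shift along the tool's x, y, z in mm; "turn": the turn about the tool's z in units of 5 degrees (1.0 is 5 degrees). In form: [{"tx": .., "ty": .., "tz": .., "turn": ..}, ...]. A call has 1 to 5 rows; each row is the pose to reach, as a shift and turn from the pose commanded when the call began, along the tool's axes at that moment; what a row does not reach only later rows make up. A row lasts 1/8 s, in which the tool goes at most 62.5 mm and 10.7 degrees, less where a joint would pass 70% of its speed; a pose out of reach is approached as far as the arm can. A call with a gripper value outside its range is refused whole. OPENING is the finger opening in mm, from 0 to 87, set as the call begins (- or left out, the last holds). The fingers move at their own pace and stop on an object; FORCE is the grip in N (left out, the last holds). Time passes only in rows, so rows that repeat a pose let the fingers close. It gives the time, the measured TCP pose, the force, the opening and the grip force at its end, in the units of the state.
- ctrl.get_state(): the state, without advancing time (a new reading comes with each control period).
- ctrl.get_image(name): name is "scene" or "top" or "wrist"; returns (picture, depth): 384x512x3 uint8, red, green, blue; 384x512 float32, m along the optical axis (not along the pixel's ray), 0 where there is no reading.
- ctrl.camera_model(name): a dict with "intrinsics" (3x3 intrinsics, pixels), "origin" and "orientation" of the camera in the world. Camera axes: x right, y down, z forward; pixel columns grow to the right and rows downward; lengths in m; the calibration is good to about 2 mm. A picture is of the moment at which its call begins: read the wrist's pose just before it. camera_model takes no time and is no camera call; for the wrist camera it gives the pose at the moment of the call.
- ctrl.close_job(): hands the job in; it is judged then, once.
Trained networks look in the newest picture that a camera, given by its name, has taken for a name from the list of things; names that differ only in an ending like _2 or _b are one class to them, and where a whole thing is asked for, a point or a joint stands for the part that bears it (a point fixed in the world has none). Each returns a list of dicts, best first, with "confidence" (0 to 1); they miss things now and then, are a little off and sometimes report something else, mostly with a low value. They report only what shows in the picture. A call takes as long as a camera call. They do not tell look-alikes from the thing itself.
- ctrl.recognise(camera, query): "xyz" ([x, y, z] in m, in world coordinates, good to about 4 mm: the middle of the surface that is visible of it).
- ctrl.mark_of(camera, query): "xyz" ([x, y, z] in m, in world coordinates, good to about 4 mm: a listed point, or the origin of a listed thing).
The state is a dict: "time": time; "joint_positions": joint angles; "qd": joint speeds; "joint_torque": joint torques, N m; "position": TCP position; "tool_rot": TCP orientation; "ft_force": force on the tool from outside, world axes, zero at the start; "torque": the same for the moment, N m; "grip_width": opening from 0.0 (shut) to 1.0 (fully open); "grip_force": force on a finger pad.
Only numpy, scipy, OpenCV 4.12 (cv2) and the standard library are available. Lean on these libraries where they do the work, as an engineer would, in place of code of your own. Each camera call takes 0.05 s, during which the arm holds its last target. There are 200 camera calls.

### The job

Set up the can tray: first turn the handwheel until the pointer of the back stop lines up with the brass marker on the rail. Then press every divider rod lying on the table fully home in a pair of clips of its own, any pair, so that both sprung jaws close over it, and after that stand the two plain white-labelled cans from the table upright on the tray floor, in the lanes between the clips, in front of the back stop. Leave the other groceries where they are.

Things in the scene. Friction and masses are not known exactly. Their poses are not given: they have to be found in the camera images.
- tray: Plywood can tray, 250 x 260 mm, fixed. Origin: centre of its underside, at table height; x along the rods (front lip at -x, nearest the robot), y left, z up. Floor top 12 mm up; lip and rails end 32 to 38 mm up. Two lanes for cans, between the three pairs of clips, centred at y = -45 and +45 mm; free floor from x = -90 mm to the back stop. The clips are told under the seats.
- seat1 (a point): Centre of a seated rod in the right pair of clips (tray y = -90 mm), midway between its clips, 50 mm above the table; axes as the tray's. The two steel fork clips stand at tray x = -65 and +65 mm, each 12 mm thick along x, 24 mm wide. Slot 14 mm wide, open upwards: tall flared prong on the +y side (to 78 mm above the table), short prong and sprung jaw on the -y side.
- seat2 (a point): The same for the middle pair (tray y = 0). Jaws: black, smooth, hinged low on the -y side, sloping nose over the slot, top at 81 mm. A rod within 6 mm of the slot's middle, pushed straight down, meets the jaws at a centre height of about 71 mm and swings both aside (about 8 to 12 N for the pair); below 58 mm they snap shut over it and it comes to rest 50 mm up.
- seat3 (a point): The same for the left pair (tray y = +90 mm). A seated rod lies loosely, with about 10 mm of play lengthwise either way: its end blocks do not fit into the slots and must stay outside the clips.
- stop_pointer (a point): Pointer with a dark line on the right-hand (-y) end of the back stop, 42 mm above the table, 128 mm right of the tray's middle. The back stop is an aluminium bar across the tray, 12 mm thick, top 36 mm up; this point is at the middle of its thickness. It starts at tray x = +50 mm; the handwheel screws it towards the robot (-x). Axes as the tray's.
- marker: Brass marker, a 10 x 14 mm block with a dark line, on the right-hand rail of the tray, 15 to 30 mm nearer the robot than the pointer at the start. Fixed. Axes as the tray's; its x = 0 is where the pointer has to be. The pointer passes beside it freely.
- wheel (a joint): Angle of the handwheel in rad, 0 at the start, growing as it is turned clockwise seen from above, 19 at most. It moves the back stop 2.0 mm towards the robot per rad (12.6 mm a turn), forwards and back. It turns stiffly (0.06 N m, 1.5 N at the pin) and stays where it is left.
- wheel_hub (a point): On the vertical axis of the handwheel, to the left of the tray (tray x = -40, y = +205 mm), at the height of the pin's grip point, 102 mm above the table. The wheel is 112 mm across, the top of its rim 76 mm above the table.
- wheel_pin (a point): Grip point on the handwheel's crank pin: a fixed upright black pin, 16 mm thick, from 72 to 117 mm above the table, 42 mm from the axis. This point is 102 mm above the table.
- rod1: Divider rod: aluminium tube 12 mm thick, 190 mm long overall, with a square rubber block (24 x 24 mm, 14 mm long) on each end; 70 g. Origin at its middle, x along it. It lies on the table on its end blocks, its centre line 12 mm up. The bare tube between the blocks is 162 mm long. May be absent.
- rod2: Divider rod: aluminium tube 12 mm thick, 190 mm long overall, with a square rubber block (24 x 24 mm, 14 mm long) on each end; 70 g. Origin at its middle, x along it. It lies on the table on its end blocks, its centre line 12 mm up. The bare tube between the blocks is 162 mm long. May be absent.
- rod3: Divider rod: aluminium tube 12 mm thick, 190 mm long overall, with a square rubber block (24 x 24 mm, 14 mm long) on each end; 70 g. Origin at its middle, x along it. It lies on the table on its end blocks, its centre line 12 mm up. The bare tube between the blocks is 162 mm long. May be absent.
- can1: Full food can with a plain white paper label, standing on the table, 66 mm across, 102 mm high, about 380 g. Origin: centre of its underside, z up.
- can2: Full food can with a plain white paper label, standing on the table, 66 mm across, 102 mm high, about 380 g. Origin: centre of its underside, z up.
- flat_tin: Bystander: flat tin with a green label, 84 mm across, 34 mm high. Origin: centre of underside.
- jar: Bystander: glass jar with a brass lid, 72 mm across, 120 mm high. Origin: centre of underside.
- mini_tin: Bystander: small tin with a yellow label, 60 mm across, 45 mm high. Origin: centre of underside.
Things that resemble listed ones, but are neither listed nor needed, are in the scene too. Leave any red look-alike of the rod2 alone. What is shaped like the rod3 but pink is not meant.

How it is judged:
By the outcome, as a careful person would: the job done as asked, in the order asked, and still so for the second after the job is handed in, with the robot touching nothing.
Of rod1, rod2, rod3 only 2 to 3 are there at a start; the rules pass over those that are not, and their reading is None.
At some moment in a run one of rod1, rod2, rod3 may be knocked a few centimetres aside while the robot is not near it.
It also fails if it takes over 210 s, if anything falls off the work surface, if the arm or the gripper's body presses on something with over 40 N, if the wrist force passes 120 N, or if a joint passes its speed limit or range.

## Working session

There is one attempt and no reset: what is moved stays moved. The work goes in short steps, Python scripts to look and compute and a shell command to move; the robot and the scene stay as the last step left them, time stands still between calls to the robot, and variables do not carry over. Pictures are saved under pics/ and viewed, at most 14 in all, crops included, and the job is handed in when it is done.

```bash
ls; mkdir -p pics; cat > h.py <<'E'
import numpy as np, cv2
from bench import ctrl
from scipy.spatial.transform import Rotation as R
def cam(n):
    m=ctrl.camera_model(n); K=np.array(m["intrinsics"]); o=np.array(m["origin"]); q=np.array(m["orientation"])
    Q=q if q.shape==(3,3) else (R.from_rotvec(q).as_matrix() if q.size==3 else R.from_quat(q).as_matrix())
    return K,o,Q
def shot(n,f=None):
    c=cam(n); im,d=ctrl.get_image(n)
    if f: cv2.imwrite("pics/"+f,cv2.cvtColor(im,cv2.COLOR_RGB2BGR))
    return im,d,c
def ray(c,u,v): 
    K,o,Q=c; return o,Q@np.linalg.solve(K,[u,v,1.])
def px(c,d,u,v):
    o,r=ray(c,u,v); return o+r*d[int(v),int(u)]
def atz(c,u,v,z):
    o,r=ray(c,u,v); return o+r*(z-o[2])/r[2]
def tool():
    s=ctrl.get_state(); return np.array(s["position"]),R.from_rotvec(s["tool_rot"]).as_matrix()
def go(p,yaw=None):
    "mm shift in tool axes to world p; turn (5deg units) so tool y lies along world yaw"
    t,M=tool(); d=M.T@(np.array(p)-t)*1000; out=[round(x,1) for x in d]
    if yaw is not None:
        w=M.T@np.array([np.cos(yaw),np.sin(yaw),0]); a=np.arctan2(-w[0],w[1]); a=(a+np.pi/2)%np.pi-np.pi/2
        out.append(round(np.degrees(a)/5,2))
    print("go",out)
def proj(c,P):
    K,o,Q=c; x=K@(Q.T@(np.array(P)-o)); return x[:2]/x[2]
E
python3 - <<'E'
from h import *
for n in("scene","top","wrist"):
    im,d,c=shot(n,n+"0.png"); print(n,c[1].round(3),c[2].round(3).tolist(),c[0].round(1).tolist())
s=ctrl.get_state();print(s); print(tool()[1].round(3)); print(ctrl.tip_extent)
for n in("top","scene"):
  ctrl.get_image(n)
  for q in("tray","seat1","seat2","seat3","stop_pointer","marker","wheel_hub","wheel_pin","rod1","can1","flat_tin","jar","mini_tin"):
    print(n,q,[(np.round(r["xyz"],3).tolist(),round(r["confidence"],2)) for r in ctrl.mark_of(n,q)])
E
```

```text
pics
scene [ 0.934 -0.544  0.928] [[0.741, 0.537, -0.403], [0.671, -0.591, 0.446], [0.001, -0.602, -0.799]] [[361.2, 0.0, 257.0], [0.0, 361.2, 189.2], [0.0, 0.0, 1.0]]
top [ 0.331 -0.095  1.337] [[-0.014, -0.992, 0.123], [-1.0, 0.013, -0.003], [0.002, -0.123, -0.992]] [[458.3, 0.0, 255.8], [0.0, 458.3, 188.5], [0.0, 0.0, 1.0]]
wrist [0.22  0.616 0.384] [[0.44, 0.866, 0.236], [0.898, -0.424, -0.117], [-0.002, 0.263, -0.965]] [[317.8, 0.0, 255.1], [0.0, 317.8, 193.7], [0.0, 0.0, 1.0]]
{'time': 0.15, 'joint_positions': array([-1.10088844,  0.32166877, -0.07007718,  1.45142066,  0.02259414,
        1.3708013 , -0.05691735]), 'qd': array([-0.00082366, -0.00229816,  0.00178421, -0.00224375,  0.00084705,
       -0.00026991,  0.00038893]), 'joint_torque': array([-7.25339887e-04, -4.91799259e+01, -4.05222243e-01, -3.12875104e+01,
       -6.40770374e-02,  4.05509002e-02,  1.06726900e-04]), 'position': array([0.28598742, 0.58325525, 0.24068926]), 'tool_rot': array([-7.09741855e-01, -3.06010438e+00,  2.33925185e-03]), 'ft_force': array([-0.08004309,  0.30378551, -0.13468484]), 'torque': array([0
[... 1583 characters left out ...]
, ([0.365, -0.114, 0.002], 0.35)]
scene wheel_hub [([0.562, 0.372, 0.1], 0.84), ([0.568, -0.386, 0.002], 0.66)]
scene wheel_pin [([0.604, 0.37, 0.103], 0.94), ([0.602, 0.162, 0.055], 0.64), ([0.744, -0.142, -0.0], 0.44), ([0.599, 0.253, 0.052], 0.36)]
scene rod1 [([0.505, -0.188, 0.012], 0.74), ([0.515, -0.257, 0.011], 0.72), ([0.565, -0.552, 0.009], 0.69), ([0.247, -0.311, 0.014], 0.53), ([0.504, -0.097, 0.014], 0.52)]
scene can1 [([0.448, -0.41, 0.001], 0.81), ([0.568, -0.389, 0.001], 0.71), ([0.516, -0.26, 0.011], 0.51)]
scene flat_tin [([0.746, -0.143, 0.001], 0.6)]
scene jar [([0.712, -0.344, -0.001], 0.75), ([0.513, -0.258, 0.008], 0.26)]
scene mini_tin [([0.365, -0.112, 0.001], 0.62)]
```

View pics/top0.png

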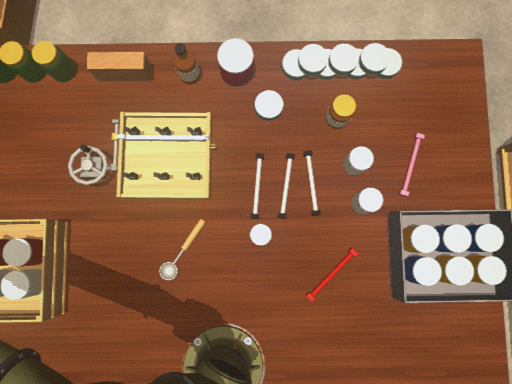

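View pics/scene0.png

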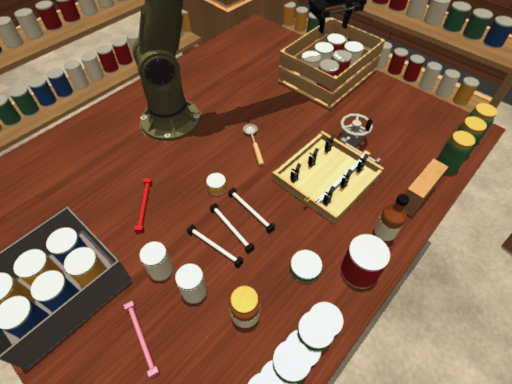

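The top view shows the wheel at (88,165), the tray at (165,155) and three silver rods at (258,185), (287,185) and (312,183). The two white cans are at (361,158) and (370,200). The red and pink look-alikes are at (332,275) and (412,163). I'll go over the pointer for a close look.

```bash
python3 - <<'E'
from h import *
go([0.62,0.09,0.22],np.radians(88))
E
```

```text
go [np.float64(-517.0), np.float64(-296.3), np.float64(21.6), np.float64(-4.82)]
```

```bash
python3 -m crank '[{"tx":-50,"ty":-30,"turn":-1},{"tx":-103,"ty":-60,"turn":-2},{"tx":-155,"ty":-90,"turn":-3},{"tx":-207,"ty":-120,"turn":-4},{"tx":-258,"ty":-148,"turn":-4.8}]'
python3 - <<'E'
from h import *
go([0.62,0.09,0.22],np.radians(88))
E
```

```text
go [np.float64(-517.0), np.float64(-296.3), np.float64(21.6), np.float64(-4.82)]$[0]: bad value
```

```bash
python3 -m crank '[{"tx":-50,"ty":-30,"tz":0,"turn":-1},{"tx":-103,"ty":-60,"tz":0,"turn":-2},{"tx":-155,"ty":-90,"tz":0,"turn":-3},{"tx":-207,"ty":-120,"tz":0,"turn":-4},{"tx":-258,"ty":-148,"tz":0,"turn":-4.8}]'
python3 - <<'E'
from h import *
go([0.62,0.09,0.22],np.radians(88))
E
```

```text
time: 2.17
position: [0.4536, 0.3353, 0.2419]
tool_rot: [0.054, 3.14, 0.001]
ft_force: [0.7, 0.6, -1.0]
grip_width: 1.0
grip_force: 0.0
go [np.float64(-174.7), np.float64(-239.4), np.float64(21.9), np.float64(0.0)]
```

```bash
python3 -m crank '[{"tx":-35,"ty":-48,"tz":5,"turn":0},{"tx":-70,"ty":-96,"tz":10,"turn":0},{"tx":-105,"ty":-144,"tz":15,"turn":0},{"tx":-140,"ty":-192,"tz":20,"turn":0},{"tx":-175,"ty":-239,"tz":22,"turn":0}]'
python3 -m crank '[{"tx":0,"ty":0,"tz":0,"turn":0},{"tx":0,"ty":0,"tz":0,"turn":0}]'
python3 - <<'E'
from h import *
im,d,c=shot("wrist","w1.png"); print(c[1])
for q in("stop_pointer","marker","seat1","tray"):
    r=ctrl.mark_of("wrist",q); print(q,[(np.round(x["xyz"],4).tolist(),round(x["confidence"],2),proj(c,x["xyz"]).round().tolist()) for x in r])
E
```

```text
time: 2.8
position: [0.6195, 0.0903, 0.2195]
tool_rot: [0.058, 3.141, 0.0]
ft_force: [1.0, 0.4, 0.1]
grip_width: 1.002
grip_force: 0.0
time: 3.05
position: [0.6185, 0.0925, 0.2194]
tool_rot: [-0.058, -3.141, -0.001]
ft_force: [0.3, 1.2, -0.2]
grip_width: 0.998
grip_force: 0.0
[0.54555068 0.09603202 0.36248071]
stop_pointer [([0.6458, 0.0322, 0.0399], 0.57, [198.0, 207.0]), ([0.5991, 0.078, 0.0473], 0.28, [239.0, 163.0])]
marker [([0.6212, 0.0323, 0.0393], 0.76, [196.0, 184.0])]
seat1 [([0.6007, 0.1645, 0.0483], 0.67, [325.0, 162.0]), ([0.597, 0.0816, 0.0482], 0.6, [242.0, 161.0]), ([0.5996, 0.2557, 0.0499], 0.56, [418.0, 158.0])]
tray []
```

View pics/w1.png

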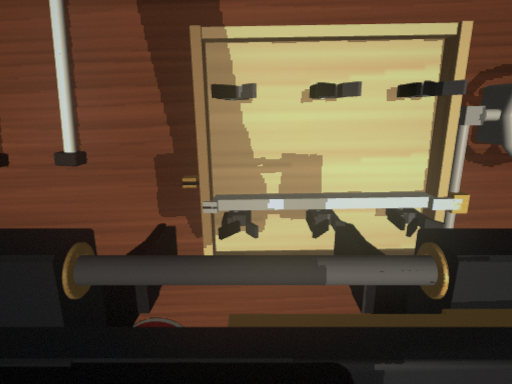

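The pointer is at about (209,207) and the brass marker at about (189,183), with roughly 1 mm per pixel. I'll measure the dark lines at sub-pixel level.

```bash
python3 - <<'E'
from h import *
im,d,c=shot("wrist")
cv2.imwrite("pics/w1z.png",cv2.resize(cv2.cvtColor(im[170:222,175:235],cv2.COLOR_RGB2BGR),None,fx=10,fy=10,interpolation=cv2.INTER_NEAREST))
g=im.astype(int).sum(2)
print("marker",[(v,g[v,184:195].mean().round()) for v in range(174,194)])
print("ptr",[(v,g[v,204:214].mean().round()) for v in range(198,218)])
print(d[183,189],d[207,209], px(c,d,189,180),px(c,d,209,205))
E
```

```text
marker [(174, np.float64(145.0)), (175, np.float64(164.0)), (176, np.float64(175.0)), (177, np.float64(176.0)), (178, np.float64(294.0)), (179, np.float64(315.0)), (180, np.float64(316.0)), (181, np.float64(189.0)), (182, np.float64(115.0)), (183, np.float64(105.0)), (184, np.float64(141.0)), (185, np.float64(293.0)), (186, np.float64(316.0)), (187, np.float64(247.0)), (188, np.float64(169.0)), (189, np.float64(149.0)), (190, np.float64(147.0)), (191, np.float64(149.0)), (192, np.float64(149.0)), (193, np.float64(152.0))]
ptr [(198, np.float64(272.0)), (199, np.float64(278.0)), (200, np.float64(282.0)), (201, np.float64(277.0)), (202, np.float64(424.0)), (203, np.float64(447.0)), (204, np.float64(445.0)), (205, np.float64(448.0)), (206, np.float64(282.0)), (207, np.float64(148.0)), (208, np.float64(260.0)), (209, np.float64(423.0)), (210, np.float64(445.0)), (211, np.float64(441.0)), (212, np.float64(412.0)), (213, np.float64(317.0)), (214, np.float64(286.0)), (215, np.float64(284.0)), (216, np.float64(283.0)), (217, np.float64(282.0))]
0.32876524 0.33499232 [0.61608872 0.0261303  0.04041998] [0.64353487 0.04514747 0.0417666 ]
```

View pics/w1z.png

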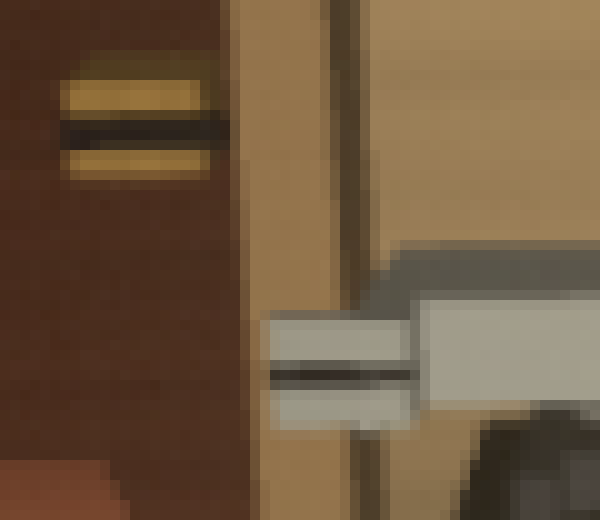

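```bash
cat >> h.py <<'E'
def baryaw(im,c,z=0.036,v0=194,v1=220,us=range(225,420,5)):
    g=im.astype(float).sum(2); P=[]
    for u in us:
        col=g[v0:v1,u]; k=int(np.argmin(np.diff(col)[4:]))+4  # far edge
        P.append(atz(c,u,v0+k+.5,z)[:2])
    P=np.array(P); l=cv2.fitLine(P[:,None].astype(np.float32),cv2.DIST_HUBER,0,.0005,.0001).ravel()
    a=np.degrees(np.arctan2(l[1],l[0]))%180; return a,P
E
python3 - <<'E'
from h import *
im,d,c=shot("wrist")
# all rows: front edge (dark->bright) along the bar
g=im.astype(float).sum(2)
for name,f in (("front",np.argmax),("rear",np.argmin)):
    P=[];
    for u in range(222,428,3):
        dd=np.diff(g[188:216,u]); k=f(dd); P.append(np.r_[u,188+k+.5,atz(c,u,188.5+k,.036)[:2]])
    P=np.array(P); l=cv2.fitLine(P[:,None,2:].astype(np.float32),cv2.DIST_HUBER,0,.0005,.0001).ravel()
    a=np.degrees(np.arctan2(l[1],l[0]))%180
    r=(P[:,2:]-l[2:])@[-l[1],l[0]]; print(name,a.round(2),np.abs(r).mean()*1000,P[::12].round(3).tolist())
m=atz(c,189,182.68,.0404); p=atz(c,209,207.1,.0418)
for yaw in(-1,-2,-3):
    e=np.array([np.cos(np.radians(yaw)),np.sin(np.radians(yaw))]); print(yaw,m,p,(p-m)[:2]@e*1000, "rad",(p-m)[:2]@e*500)
# rail left: tray right rail outer edge (columns)
Q=[]
for v in range(45,170,4):
    row=g[v,185:212]; Q.append(atz(c,185.5+np.argmax(np.diff(row)),v,.035)[:2])
Q=np.array(Q); l=cv2.fitLine(Q[:,None].astype(np.float32),cv2.DIST_HUBER,0,.0005,.0001).ravel(); print("rail",np.degrees(np.arctan2(l[1],l[0])),Q[::8].round(4).tolist())
E
```

```text
front 88.89 0.2904123034989336 [[222.0, 199.5, 0.64, 0.058], [258.0, 198.5, 0.64, 0.097], [294.0, 198.5, 0.641, 0.135], [330.0, 197.5, 0.642, 0.174], [366.0, 197.5, 0.643, 0.212], [402.0, 196.5, 0.643, 0.251]]
rear 84.17 9.026638874061067 [[222.0, 193.5, 0.633, 0.059], [258.0, 193.5, 0.634, 0.097], [294.0, 192.5, 0.635, 0.135], [330.0, 208.5, 0.654, 0.174], [366.0, 192.5, 0.637, 0.212], [402.0, 207.5, 0.655, 0.252]]
-1 [0.61902121 0.02550303 0.0404    ] [0.64593364 0.04460473 0.0418    ] 26.57495250616314 rad 13.28747625308157
-2 [0.61902121 0.02550303 0.0404    ] [0.64593364 0.04460473 0.0418    ] 26.229388112046085 rad 13.114694056023042
-3 [0.61902121 0.02550303 0.0404    ] [0.64593364 0.04460473 0.0418    ] 25.875833992220308 rad 12.937916996110154
rail -5.6354465 [[0.4871, 0.051], [0.5157, 0.0507], [0.5452, 0.0355], [0.5773, 0.0492]]
```

```bash
python3 -m crank '[{"tx":2,"ty":56,"tz":0,"turn":0},{"tx":4,"ty":112,"tz":0,"turn":0},{"tx":6,"ty":168,"tz":0,"turn":0},{"tx":8,"ty":224,"tz":0,"turn":0},{"tx":8,"ty":279,"tz":0,"turn":0}]' 40
python3 -m crank '[{"tx":0,"ty":0,"tz":0,"turn":0},{"tx":0,"ty":0,"tz":0,"turn":0}]'
python3 - <<'E'
from h import *
im,d,c=shot("wrist","w2.png"); print(c[1])
for q in("wheel_hub","wheel_pin","stop_pointer"):
    r=ctrl.mark_of("wrist",q); print(q,[(np.round(x["xyz"],4).tolist(),round(x["confidence"],2),proj(c,x["xyz"]).round().tolist()) for x in r])
# points of the pin top: height 0.105..0.125
v,u=np.mgrid[0:384,0:512]; o,_=ray(c,0,0)
X=np.stack([(u-c[0][0,2])/c[0][0,0],(v-c[0][1,2])/c[0][1,1],np.ones_like(u)],-1)*d[...,None]; W=X@c[2].T+c[1]
m=(W[...,2]>.108)&(W[...,2]<.125)&(d>0)&(np.hypot(W[...,0]-.563,W[...,1]-.372)<.08); print(m.sum(),W[m].mean(0),W[m].min(0),W[m].max(0))
m=(W[...,2]>.065)&(W[...,2]<.085)&(d>0)&(np.hypot(W[...,0]-.563,W[...,1]-.372)<.08); print(m.sum(),W[m].min(0),W[m].max(0))
E
```

```text
time: 4.03
position: [0.6205, 0.3733, 0.2199]
tool_rot: [0.057, 3.141, 0.001]
ft_force: [0.6, 0.4, -0.2]
grip_width: 0.526
grip_force: 0.0
time: 4.28
position: [0.621, 0.3706, 0.2193]
tool_rot: [0.057, 3.141, -0.002]
ft_force: [0.2, -1.3, 0.3]
grip_width: 0.464
grip_force: 0.0
[0.54793845 0.37438523 0.36230261]
wheel_hub [([0.5653, 0.3739, 0.1026], 0.87, [256.0, 129.0])]
wheel_pin [([0.6074, 0.3694, 0.0986], 0.79, [252.0, 180.0])]
stop_pointer []
322 [0.60320249 0.37156313 0.11618785] [0.59616315 0.363982   0.10811251] [0.61135726 0.37929897 0.11888435]
6569 [0.50699094 0.31685455 0.06819269] [0.61530956 0.42791964 0.08479734]
```

View pics/w2.png

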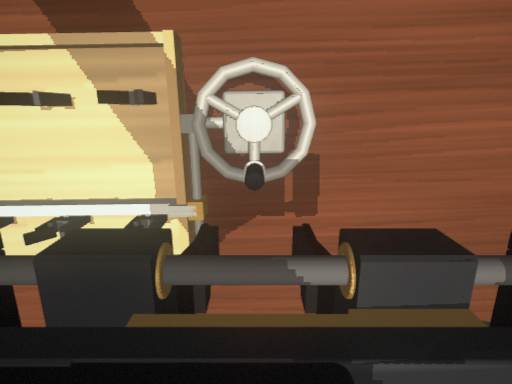

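The pin's top is at (0.6035, 0.3716) and 118 mm up, and the hub is at (0.561, 0.372). The radius comes to 42 mm, which matches the text. Next I'll work out the approach and the crank circle in tool axes.

```bash
python3 - <<'E'
from h import *
go([.6033,.3716,.103],np.radians(88))
t,M=tool(); b=np.degrees(np.arctan2(M[0,1],M[1,1])); print("beta",b)
h=np.array([.561,.3723]);p=np.array([.6033,.3716]);phi0=np.degrees(np.arctan2(*(p-h)[::-1]));print(phi0)
P=lambda th:(M.T@np.r_[42*np.cos(np.radians(phi0-th)),42*np.sin(np.radians(phi0-th)),0])[:2]
for s in(0,120,240):
  print(s,[np.round(P(s+24*k)-P(s),1).tolist() for k in range(1,6)])
print([np.round(P(k)-P(0),1).tolist() for k in (20,39,41)])
E
```

```text
go [np.float64(18.7), np.float64(1.9), np.float64(117.1), np.float64(-0.05)]
beta 2.2685326338926
-0.9480705705406441
0 [[3.2, -17.2], [13.2, -31.5], [28.1, -40.6], [45.4, -42.8], [62.1, -37.8]]
120 [[13.2, 11.4], [20.7, 27.2], [21.1, 44.6], [14.4, 60.7], [1.7, 72.7]]
240 [[-16.5, 5.8], [-33.9, 4.4], [-49.2, -4.0], [-59.8, -17.9], [-63.8, -34.9]]
[[2.2, -14.4], [8.7, -26.6], [9.7, -27.8]]
```

```bash
python3 -m crank '[{"tx":18.7,"ty":1.9,"tz":30,"turn":0},{"tx":18.7,"ty":1.9,"tz":60,"turn":0},{"tx":18.7,"ty":1.9,"tz":90,"turn":0},{"tx":18.7,"ty":1.9,"tz":117,"turn":0},{"tx":18.7,"ty":1.9,"tz":117,"turn":0}]' 40
python3 -m crank '[{"tx":0,"ty":0,"tz":0,"turn":0},{"tx":0,"ty":0,"tz":0,"turn":0},{"tx":0,"ty":0,"tz":0,"turn":0},{"tx":0,"ty":0,"tz":0,"turn":0}]' 0 12
```

```text
time: 5.1
position: [0.6013, 0.3715, 0.1003]
tool_rot: [-0.06, -3.137, 0.005]
ft_force: [-0.3, 0.4, 1.0]
grip_width: 0.463
grip_force: 0.0
time: 5.6
position: [0.6033, 0.3704, 0.1042]
tool_rot: [0.061, 3.141, -0.006]
ft_force: [-1.6, -5.8, 6.5]
grip_width: 0.178
grip_force: 12.0
```

```bash
python3 -m crank '[{"tx":3.2,"ty":-17.2,"tz":0,"turn":0},{"tx":13.2,"ty":-31.5,"tz":0,"turn":0},{"tx":28.1,"ty":-40.6,"tz":0,"turn":0},{"tx":45.4,"ty":-42.8,"tz":0,"turn":0},{"tx":62.1,"ty":-37.8,"tz":0,"turn":0}]'
```

```text
time: 6.22
position: [0.5411, 0.3311, 0.1038]
tool_rot: [0.066, 3.139, -0.013]
ft_force: [-2.0, -13.6, 7.7]
grip_width: 0.142
grip_force: 10.4
```

```bash
python3 -m crank '[{"tx":0,"ty":0,"tz":0,"turn":0},{"tx":0,"ty":0,"tz":0,"turn":0}]'
python3 - <<'E'
from h import *
im,d,c=shot("wrist","w3.png")
g,dd,cc=shot("top")
cv2.imwrite("pics/t3.png",cv2.resize(cv2.cvtColor(g[90:215,60:220],cv2.COLOR_RGB2BGR),None,fx=4,fy=4))
E
```

```text
time: 6.48
position: [0.5382, 0.3317, 0.1035]
tool_rot: [-0.063, -3.137, 0.014]
ft_force: [-6.7, -12.7, 11.0]
grip_width: 0.128
grip_force: 11.3
```

View pics/w3.png

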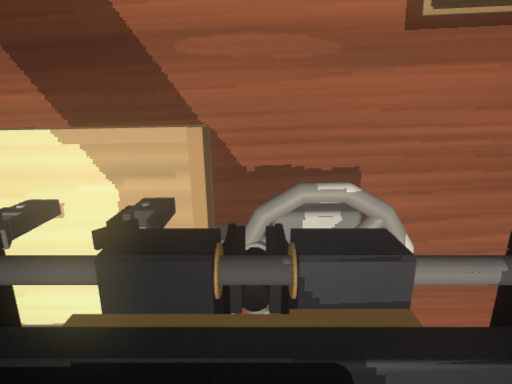

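The pin slid toward the +x edge of the pads: with the tool's orientation fixed, rotational slip uses up the friction. I'll release, measure the pin again, and turn the tool with the wheel instead.

```bash
python3 -m crank '[{"tx":0,"ty":0,"tz":0,"turn":0},{"tx":0,"ty":0,"tz":0,"turn":0},{"tx":0,"ty":0,"tz":-30,"turn":0},{"tx":0,"ty":0,"tz":-60,"turn":0},{"tx":0,"ty":0,"tz":-60,"turn":0}]' 60
python3 -m crank '[{"tx":0,"ty":0,"tz":0,"turn":0},{"tx":0,"ty":0,"tz":0,"turn":0}]'
cat >> h.py <<'E'
def cloud(n):
    im,d,c=shot(n); v,u=np.mgrid[0:384,0:512]
    X=np.stack([(u-c[0][0,2])/c[0][0,0],(v-c[0][1,2])/c[0][1,1],np.ones(u.shape)],-1)*d[...,None]
    W=X@c[2].T+c[1]; W[d<=0]=9; return im,W,c
E
python3 - <<'E'
from h import *
for n in("wrist","top"):
  im,W,c=cloud(n)
  r=np.hypot(W[...,0]-.561,W[...,1]-.372)
  m=(W[...,2]>.113)&(W[...,2]<.122)&(r<.06); P=W[m]; print(n,len(P),P.mean(0),P.min(0),P.max(0))
print(ctrl.get_state()["joint_positions"].round(3)); print(tool()[0])
r=ctrl.mark_of("wrist","wheel_pin");print([(np.round(x["xyz"],4),x["confidence"]) for x in r])
E
```

```text
time: 7.2
position: [0.5407, 0.3397, 0.166]
tool_rot: [0.057, 3.136, 0.007]
ft_force: [-1.5, 0.3, -0.3]
grip_width: 0.609
grip_force: 0.0
time: 7.45
position: [0.5382, 0.3379, 0.1612]
tool_rot: [-0.058, -3.139, 0.002]
ft_force: [-0.2, 0.1, -0.1]
grip_width: 0.685
grip_force: 0.0
wrist 424 [0.54987452 0.33185658 0.11642784] [0.54320293 0.32404455 0.1130908 ] [0.55707218 0.33947372 0.11839685]<stdin>:5: RuntimeWarning: Mean of empty slice.
  ret = um.true_divide(
Traceback (most recent call last):
ValueError: zero-size array to reduction operation minimum which has no identity
```

```bash
python3 - <<'E'
from h import *
print(ctrl.get_state()["joint_positions"].round(3)); print(tool()); go([.550,.3318,.103])
E
```

```text
[-0.716  0.338  0.141  1.595 -0.05   1.214  0.969]
(array([0.53844515, 0.3378676 , 0.16143704]), array([[-9.99322358e-01,  3.67815247e-02, -1.39450759e-03],
       [ 3.67828697e-02,  9.99322828e-01, -9.51417125e-04],
       [ 1.35856870e-03, -1.00206640e-03, -9.99998575e-01]]))
go [np.float64(-11.8), np.float64(-5.6), np.float64(58.4)]
```

```bash
python3 -m crank '[{"tx":-11.8,"ty":-5.6,"tz":0,"turn":-2},{"tx":-11.8,"ty":-5.6,"tz":0,"turn":-4},{"tx":-11.8,"ty":-5.6,"tz":0,"turn":-6},{"tx":-11.8,"ty":-5.6,"tz":0,"turn":-8},{"tx":-11.8,"ty":-5.6,"tz":0,"turn":-10}]' 40
python3 -m crank '[{"tx":0,"ty":0,"tz":0,"turn":-2},{"tx":0,"ty":0,"tz":0,"turn":-4},{"tx":0,"ty":0,"tz":0,"turn":-5.4},{"tx":0,"ty":0,"tz":0,"turn":-5.4},{"tx":0,"ty":0,"tz":0,"turn":-5.4}]'
python3 - <<'E'
from h import *
print(ctrl.get_state()["joint_positions"].round(3)); 
go([.550,.3318,.103])
h=np.array([.561,.3723,.103]);t,M=tool();print(np.degrees(np.arctan2(M[1,0],M[0,0])))
im,W,c=cloud("wrist")
r=np.hypot(W[...,0]-.561,W[...,1]-.372)
P=W[(W[...,2]>.113)&(W[...,2]<.122)&(r<.06)]; print(len(P),P.mean(0),P.min(0),P.max(0))
E
```

```text
time: 8.18
position: [0.5503, 0.3319, 0.1618]
tool_rot: [1.283, -2.867, 0.0]
ft_force: [-0.7, 0.6, -0.5]
grip_width: 0.463
grip_force: 0.0
time: 8.8
position: [0.5505, 0.3319, 0.1622]
tool_rot: [1.907, -2.496, -0.0]
ft_force: [0.3, -0.5, -0.3]
grip_width: 0.461
grip_force: 0.0
[-0.546  0.352 -0.048  1.57   0.017  1.22   2.279]
go [np.float64(0.2), np.float64(0.4), np.float64(59.2)]
-105.23392559096122
465 [0.55104994 0.33055904 0.11649731] [0.54352393 0.323247   0.11313238] [0.55884687 0.3387475  0.11841383]
```

Good: the tool's x axis is radial. Now lower onto the pin, grip it, and turn a first 50°.

```bash
python3 -m crank '[{"tx":0,"ty":0.5,"tz":30,"turn":0},{"tx":0,"ty":0.5,"tz":59,"turn":0},{"tx":0,"ty":0.5,"tz":59,"turn":0},{"tx":0,"ty":0.5,"tz":59,"turn":0}]'
python3 -m crank '[{"tx":0,"ty":0,"tz":0,"turn":0},{"tx":0,"ty":0,"tz":0,"turn":0},{"tx":0,"ty":0,"tz":0,"turn":0},{"tx":0,"ty":0,"tz":0,"turn":0}]' 0 25
python3 -m crank '[{"tx":-0.6,"ty":7.3,"tz":0,"turn":2},{"tx":-2.5,"ty":14.4,"tz":0,"turn":4},{"tx":-5.6,"ty":21,"tz":0,"turn":6},{"tx":-9.8,"ty":27,"tz":0,"turn":8},{"tx":-15,"ty":32.2,"tz":0,"turn":10}]'
```

```text
time: 9.35
position: [0.5507, 0.3326, 0.1047]
tool_rot: [-1.909, 2.493, -0.0]
ft_force: [0.6, 0.3, 0.1]
grip_width: 0.459
grip_force: 0.0
time: 9.85
position: [0.5509, 0.332, 0.1044]
tool_rot: [-1.908, 2.493, -0.001]
ft_force: [1.1, -0.9, 2.2]
grip_width: 0.176
grip_force: 25.0
time: 10.48
position: [0.5253, 0.3557, 0.1044]
tool_rot: [-0.666, 3.064, 0.002]
ft_force: [7.3, 0.7, -2.3]
grip_width: 0.175
grip_force: 25.0
```

```bash
python3 -m crank '[{"tx":-0.6,"ty":7.3,"tz":0,"turn":2},{"tx":-2.5,"ty":14.4,"tz":0,"turn":4},{"tx":-5.6,"ty":21,"tz":0,"turn":6},{"tx":-9.8,"ty":27,"tz":0,"turn":8},{"tx":-15,"ty":32.2,"tz":0,"turn":10}]' | grep -E "pos|for|wid"
python3 -m crank '[{"tx":-0.6,"ty":7.3,"tz":0,"turn":2},{"tx":-2.5,"ty":14.4,"tz":0,"turn":4},{"tx":-5.6,"ty":21,"tz":0,"turn":6},{"tx":-9.8,"ty":27,"tz":0,"turn":8},{"tx":-15,"ty":32.2,"tz":0,"turn":10}]' | grep -E "pos|for|wid"
python3 -c "
from h import *
print(ctrl.get_state()['joint_positions'].round(2))"
```

```text
position: [0.5268, 0.3897, 0.1044]
ft_force: [7.7, -1.5, -1.1]
grip_width: 0.177
grip_force: 25.0
position: [0.5537, 0.4111, 0.1044]
ft_force: [5.5, -4.4, 0.9]
grip_width: 0.17
grip_force: 25.0
[-0.95  0.51  0.37  1.51 -0.19  1.15 -0.3 ]
```

```bash
python3 -m crank '[{"tx":-0.6,"ty":7.3,"tz":0,"turn":2},{"tx":-2.5,"ty":14.4,"tz":0,"turn":4},{"tx":-5.6,"ty":21,"tz":0,"turn":6},{"tx":-9.8,"ty":27,"tz":0,"turn":8},{"tx":-15,"ty":32.2,"tz":0,"turn":10}]' | grep -E "pos|for|wid"
python3 -m crank '[{"tx":-0.6,"ty":7.3,"tz":0,"turn":2},{"tx":-2.5,"ty":14.4,"tz":0,"turn":4},{"tx":-5.6,"ty":21,"tz":0,"turn":6},{"tx":-9.8,"ty":27,"tz":0,"turn":8},{"tx":-15,"ty":32.2,"tz":0,"turn":10}]' | grep -E "pos|for|wid"
python3 -c "
from h import *
print(ctrl.get_state()['joint_positions'].round(2))
t,M=tool();h=np.array([.561,.3723]);print(t,np.degrees(np.arctan2(*(t[:2]-h)[::-1])),np.hypot(*(t[:2]-h)),np.degrees(np.arctan2(M[1,0],M[0,0])))"
```

```text
position: [0.5874, 0.4048, 0.1044]
ft_force: [3.4, -4.2, 2.7]
grip_width: 0.175
grip_force: 25.0
position: [0.6046, 0.3744, 0.1044]
ft_force: [1.5, -3.6, 2.8]
grip_width: 0.174
grip_force: 25.0
[-1.09  0.63  0.72  1.46 -0.42  1.21 -1.81]
[0.60463046 0.37436957 0.10437686] 2.7157400559087055 0.04367951274348516 4.50439752548955
```

```bash
python3 -m crank '[{"tx":-0.6,"ty":7.3,"tz":0,"turn":2},{"tx":-2.5,"ty":14.4,"tz":0,"turn":4},{"tx":-5.6,"ty":21,"tz":0,"turn":6},{"tx":-9.8,"ty":27,"tz":0,"turn":8}]' | grep -E "pos|for|wid"
python3 -m crank '[{"tx":0,"ty":0,"tz":0,"turn":0},{"tx":0,"ty":0,"tz":0,"turn":0},{"tx":0,"ty":0,"tz":0,"turn":0},{"tx":0,"ty":0,"tz":-25,"turn":0},{"tx":0,"ty":0,"tz":-45,"turn":0}]' 40 | grep -E "pos|for|wid"
for i in 1 2 3 4 5; do python3 -m crank '[{"tx":0,"ty":0,"tz":0,"turn":-2},{"tx":0,"ty":0,"tz":0,"turn":-4},{"tx":0,"ty":0,"tz":0,"turn":-6},{"tx":0,"ty":0,"tz":0,"turn":-8},{"tx":0,"ty":0,"tz":0,"turn":-10}]' | grep -E "pos"; done
python3 -m crank '[{"tx":0,"ty":0,"tz":0,"turn":-2},{"tx":0,"ty":0,"tz":0,"turn":-4},{"tx":0,"ty":0,"tz":0,"turn":-4}]' | grep -E "pos|for|wid"
python3 - <<'E'
from h import *
print(ctrl.get_state()['joint_positions'].round(2))
im,W,c=cloud("wrist")
r=np.hypot(W[...,0]-.561,W[...,1]-.372)
P=W[(W[...,2]>.113)&(W[...,2]<.122)&(r<.06)]; print(len(P),P.mean(0),P.min(0),P.max(0)); q=P.mean(0); q[2]=.104; go(q)
t,M=tool();print(t,np.degrees(np.arctan2(M[1,0],M[0,0])))
for h in ([.561,.3723],[.5625,.372]): print(np.degrees(np.arctan2(*(q[:2]-h)[::-1])),np.hypot(*(q[:2]-h)))
E
```

```text
position: [0.5968, 0.3468, 0.1044]
ft_force: [1.2, -3.2, 2.1]
grip_width: 0.175
grip_force: 25.0
position: [0.5954, 0.3491, 0.1494]
ft_force: [0.5, 0.9, 1.3]
grip_width: 0.457
grip_force: 0.0
position: [0.5955, 0.3489, 0.1492]
position: [0.5956, 0.3488, 0.1492]
position: [0.5956, 0.3487, 0.1492]
position: [0.5957, 0.3487, 0.1492]
position: [0.5957, 0.3486, 0.1492]
position: [0.5957, 0.3485, 0.1491]
ft_force: [0.5, -0.4, 0.1]
grip_width: 0.463
grip_force: 0.0
[-0.58  0.45  0.02  1.46 -0.01  1.23  1.97]
538 [0.59488945 0.34574749 0.11648259] [0.58751062 0.33827783 0.11310901] [0.60307323 0.35368937 0.11860332]
go [np.float64(2.7), np.float64(-0.9), np.float64(45.0)]
[0.59568455 0.34851121 0.14899331] -125.30629028556031
-38.078832993703 0.04305265142367341
-39.02568742564236 0.0416925764913071
```

```bash
python3 -m crank '[{"tx":2.7,"ty":-0.9,"tz":0,"turn":0.6},{"tx":2.7,"ty":-0.9,"tz":25,"turn":0.6},{"tx":2.7,"ty":-0.9,"tz":45,"turn":0.6},{"tx":2.7,"ty":-0.9,"tz":45,"turn":0.6}]' | grep -E "pos|for|wid"
python3 -m crank '[{"tx":0,"ty":0,"tz":0,"turn":0},{"tx":0,"ty":0,"tz":0,"turn":0},{"tx":0,"ty":0,"tz":0,"turn":0},{"tx":0,"ty":0,"tz":0,"turn":0}]' 0 40 | grep -E "pos|for|wid"
for i in 1 2; do python3 -m crank '[{"tx":7.3,"ty":0.6,"tz":0,"turn":2},{"tx":14.4,"ty":2.5,"tz":0,"turn":4},{"tx":21,"ty":5.6,"tz":0,"turn":6},{"tx":27,"ty":9.8,"tz":0,"turn":8},{"tx":32.2,"ty":15,"tz":0,"turn":10}]' | grep -E "pos|for|wid"; done
```

```text
position: [0.5932, 0.3451, 0.1011]
ft_force: [-0.2, -1.0, 0.4]
grip_width: 0.459
grip_force: 0.0
position: [0.5965, 0.345, 0.1046]
ft_force: [3.6, -1.0, 1.1]
grip_width: 0.172
grip_force: 40.0
position: [0.5642, 0.3291, 0.1045]
ft_force: [3.9, -1.0, 0.1]
grip_width: 0.167
grip_force: 40.0
position: [0.5317, 0.3437, 0.1045]
ft_force: [4.2, -0.0, -0.4]
grip_width: 0.172
grip_force: 40.0
```

```bash
for i in 1 2 3; do python3 -m crank '[{"tx":7.3,"ty":0.6,"tz":0,"turn":2},{"tx":14.4,"ty":2.5,"tz":0,"turn":4},{"tx":21,"ty":5.6,"tz":0,"turn":6},{"tx":27,"ty":9.8,"tz":0,"turn":8},{"tx":32.2,"ty":15,"tz":0,"turn":10}]' | grep -E "pos|for|wid"; done
python3 -c "
from h import *
print(ctrl.get_state()['joint_positions'].round(2))"
python3 -m crank '[{"tx":0,"ty":0,"tz":0,"turn":0},{"tx":0,"ty":0,"tz":0,"turn":0},{"tx":0,"ty":0,"tz":0,"turn":0},{"tx":0,"ty":0,"tz":-25,"turn":0},{"tx":0,"ty":0,"tz":-45,"turn":0}]' 40 | grep -E "pos|for|wid"
for i in 1 2 3; do python3 -m crank '[{"tx":0,"ty":0,"tz":0,"turn":-2},{"tx":0,"ty":0,"tz":0,"turn":-4},{"tx":0,"ty":0,"tz":0,"turn":-6},{"tx":0,"ty":0,"tz":0,"turn":-8},{"tx":0,"ty":0,"tz":0,"turn":-10}]' | grep -E "pos"; done
python3 -m crank '[{"tx":0,"ty":0,"tz":0,"turn":-2},{"tx":0,"ty":0,"tz":0,"turn":-4},{"tx":0,"ty":0,"tz":0,"turn":-6},{"tx":0,"ty":0,"tz":0,"turn":-6}]' | grep -E "pos|for|wid"
python3 - <<'E'
from h import *
print(ctrl.get_state()['joint_positions'].round(2))
im,W,c=cloud("wrist")
r=np.hypot(W[...,0]-.561,W[...,1]-.372)
P=W[(W[...,2]>.113)&(W[...,2]<.122)&(r<.06)]; print(len(P),P.mean(0),P.min(0),P.max(0)); q=P.mean(0); q[2]=.104; go(q)
t,M=tool();print(t,np.degrees(np.arctan2(M[1,0],M[0,0])))
for h in ([.561,.3723],[.5625,.372]): print(np.degrees(np.arctan2(*(q[:2]-h)[::-1])),np.hypot(*(q[:2]-h)))
E
```

```text
position: [0.522, 0.3774, 0.1045]
ft_force: [5.8, -2.2, -0.5]
grip_width: 0.169
grip_force: 40.0
position: [0.5413, 0.4067, 0.1046]
ft_force: [3.9, -2.8, 1.3]
grip_width: 0.172
grip_force: 40.0
position: [0.5761, 0.4112, 0.1046]
ft_force: [2.2, -1.8, 1.6]
grip_width: 0.17
grip_force: 40.0
[-1.19  0.64  0.77  1.47 -0.46  1.22 -2.25]
position: [0.5742, 0.4121, 0.1495]
ft_force: [0.7, 0.2, 0.4]
grip_width: 0.454
grip_force: 0.0
position: [0.5745, 0.412, 0.1493]
position: [0.5746, 0.412, 0.1493]
position: [0.5746, 0.4118, 0.1493]
position: [0.5747, 0.4117, 0.1492]
ft_force: [0.9, -0.5, 0.6]
grip_width: 0.459
grip_force: 0.0
[-0.8   0.49  0.19  1.41 -0.1   1.25  0.66]
526 [0.57431334 0.4126341  0.11642889] [0.56704144 0.40474728 0.11308148] [0.58280029 0.42011048 0.11856352]
go [np.float64(0.7), np.float64(0.7), np.float64(45.1)]
[0.57469322 0.41173533 0.14909683] 161.70271777133934
71.73315902238738 0.042474516173808256
73.7895462589037 0.04231648582269212
```

```bash
python3 -m crank '[{"tx":0.7,"ty":0.7,"tz":0,"turn":0.2},{"tx":0.7,"ty":0.7,"tz":25,"turn":0.2},{"tx":0.7,"ty":0.7,"tz":45,"turn":0.2},{"tx":0.7,"ty":0.7,"tz":45,"turn":0.2}]' | grep -E "pos|for|wid"
python3 -m crank '[{"tx":0,"ty":0,"tz":0,"turn":0},{"tx":0,"ty":0,"tz":0,"turn":0},{"tx":0,"ty":0,"tz":0,"turn":0},{"tx":0,"ty":0,"tz":0,"turn":0}]' 0 40 | grep -E "pos|for|wid"
for i in 1 2; do python3 -m crank '[{"tx":-7.3,"ty":-0.6,"tz":0,"turn":2},{"tx":-14.4,"ty":-2.5,"tz":0,"turn":4},{"tx":-21,"ty":-5.6,"tz":0,"turn":6},{"tx":-27,"ty":-9.8,"tz":0,"turn":8},{"tx":-32.2,"ty":-15,"tz":0,"turn":10}]' | grep -E "pos|for|wid"; done
python3 -m crank '[{"tx":-7.3,"ty":-0.6,"tz":0,"turn":2},{"tx":-7.3,"ty":-0.6,"tz":0,"turn":2},{"tx":-7.3,"ty":-0.6,"tz":0,"turn":2}]'| grep -E "pos|for|wid"
python3 - <<'E'
from h import *
t,M=tool();h=np.array([.5618,.3722]);print(t,np.degrees(np.arctan2(*(t[:2]-h)[::-1])),np.hypot(*(t[:2]-h)),np.degrees(np.arctan2(M[1,0],M[0,0])))
E
python3 -m crank '[{"tx":0,"ty":0,"tz":0,"turn":0},{"tx":0,"ty":0,"tz":0,"turn":0},{"tx":0,"ty":0,"tz":-25,"turn":0},{"tx":0,"ty":0,"tz":-75,"turn":0},{"tx":0,"ty":0,"tz":-115,"turn":0}]' 40| grep -E "pos|for|wid"
python3 - <<'E'
from h import *
print(ctrl.get_state()['joint_positions'].round(2))
go([.62,.09,.22],np.radians(89))
E
```

```text
position: [0.5726, 0.4118, 0.101]
ft_force: [0.5, -0.0, 0.2]
grip_width: 0.461
grip_force: 0.0
position: [0.5743, 0.4119, 0.1044]
ft_force: [-2.4, -2.1, 3.7]
grip_width: 0.168
grip_force: 40.0
position: [0.6015, 0.3893, 0.1045]
ft_force: [3.7, 2.7, -1.1]
grip_width: 0.173
grip_force: 40.0
position: [0.6013, 0.3526, 0.1045]
ft_force: [9.2, 2.3, -4.2]
grip_width: 0.173
grip_force: 40.1
position: [0.597, 0.3459, 0.1045]
ft_force: [8.2, 0.6, -3.6]
grip_width: 0.175
grip_force: 40.0
[0.59703373 0.34585363 0.10450716] -36.78766654468236 0.04399485265679591 50.751982450554074
position: [0.5926, 0.3471, 0.2203]
ft_force: [0.3, 0.8, 0.3]
grip_width: 0.45
grip_force: 0.0
[-1.01  0.46  0.62  1.4  -0.26  1.37 -1.07]
go [np.float64(-182.3), np.float64(183.3), np.float64(0.1), np.float64(10.39)]
```

```bash
python3 -m crank '[{"tx":-36,"ty":37,"tz":0,"turn":-2},{"tx":-73,"ty":73,"tz":0,"turn":-4},{"tx":-109,"ty":110,"tz":0,"turn":-6},{"tx":-146,"ty":147,"tz":0,"turn":-8},{"tx":-182,"ty":183,"tz":0,"turn":-10}]' 87 | grep -E "pos|for|wid"
python3 -m crank '[{"tx":0,"ty":0,"tz":0,"turn":-2},{"tx":0,"ty":0,"tz":0,"turn":-4},{"tx":0,"ty":0,"tz":0,"turn":-6},{"tx":0,"ty":0,"tz":0,"turn":-8},{"tx":0,"ty":0,"tz":0,"turn":-10}]' | grep -E "pos"
python3 -m crank '[{"tx":0,"ty":0,"tz":0,"turn":-2},{"tx":0,"ty":0,"tz":0,"turn":-4},{"tx":0,"ty":0,"tz":0,"turn":-5.6},{"tx":0,"ty":0,"tz":0,"turn":-5.6},{"tx":0,"ty":0,"tz":0,"turn":-5.6}]' | grep -E "pos"
python3 - <<'E'
from h import *
print(ctrl.get_state()['joint_positions'].round(2))
im,d,c=shot("wrist","w4.png")
go([.62,.06,.14],np.radians(89))
E
```

```text
position: [0.6198, 0.0889, 0.2187]
ft_force: [0.7, -0.6, 0.1]
grip_width: 0.936
grip_force: 0.0
position: [0.6198, 0.0905, 0.2185]
position: [0.62, 0.0901, 0.2186]
[-0.5   0.29  0.39  1.56 -0.11  1.31  1.45]
go [np.float64(-0.6), np.float64(-30.0), np.float64(78.5), np.float64(-0.04)]
```

View pics/w4.png

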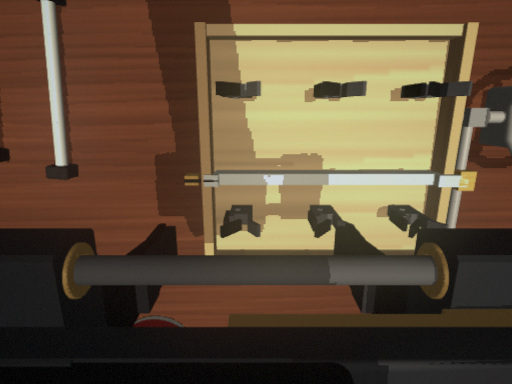

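The pointer at (210,181) is now nearly level with the marker at (192,180). I'll measure them at sub-pixel level, along with the tray pose.

```bash
python3 - <<'E'
from h import *
for k in range(2):
    im,d,c=shot("wrist"); g=im.astype(float).sum(2)
    def line(u0,u1,v0,v1):
        p=g[v0:v1,u0:u1].mean(1); w=np.clip(np.percentile(p,80)-p,0,None); i=int(np.argmin(p)); s=slice(max(i-3,0),i+4); return v0+np.sum(np.arange(len(p))[s]*w[s])/w[s].sum(),p.round()
    mv,mp=line(187,197,172,188); pv,pp=line(205,214,172,190); print(mv,pv); 
print(mp.tolist(),pp.tolist())
m=atz(c,191.5,mv,.0404);p=atz(c,209.5,pv,.0418)
P=[]
for u in range(222,428,3):
    dd=np.diff(g[160:186,u]); P.append(atz(c,u,160.5+np.argmax(dd),.036)[:2])
P=np.array(P);l=cv2.fitLine(P[:,None].astype(np.float32),cv2.DIST_HUBER,0,.0005,.0001).ravel(); a=np.degrees(np.arctan2(l[1],l[0]))%180-90;print("yaw",a)
for yaw in(-1,a,-2):
    e=np.array([np.cos(np.radians(yaw)),np.sin(np.radians(yaw))]); print(yaw,m,p,(p-m)[:2]@e*1000)
cv2.imwrite("pics/w4z.png",cv2.resize(cv2.cvtColor(im[160:200,175:235],cv2.COLOR_RGB2BGR),None,fx=10,fy=10,interpolation=cv2.INTER_NEAREST))
E
```

```text
180.45653191821447 180.38977540106953
180.46961152882204 180.43323088049178
[151.0, 177.0, 182.0, 212.0, 307.0, 324.0, 324.0, 175.0, 113.0, 113.0, 193.0, 304.0, 324.0, 203.0, 156.0, 154.0] [298.0, 299.0, 268.0, 431.0, 457.0, 454.0, 459.0, 388.0, 205.0, 182.0, 425.0, 458.0, 453.0, 452.0, 375.0, 315.0, 303.0, 305.0]
yaw -1.1856232
-1 [0.61910533 0.02515907 0.0404    ] [0.61913714 0.04401181 0.0418    ] -0.2972126729080323
-1.1856232 [0.61910533 0.02515907 0.0404    ] [0.61913714 0.04401181 0.0418    ] -0.3582813880802752
-2 [0.61910533 0.02515907 0.0404    ] [0.61913714 0.04401181 0.0418    ] -0.6261526318929527
```

View pics/w4z.png

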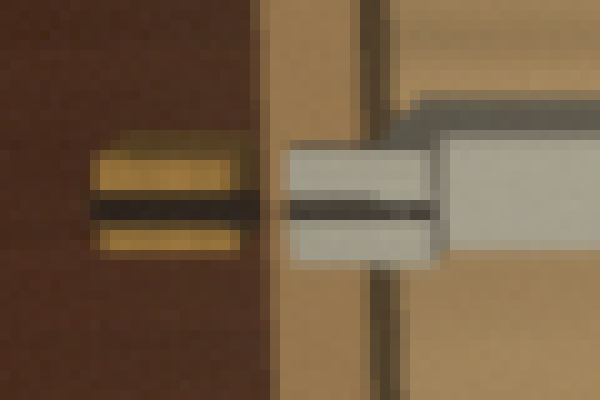

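The lines agree to about 0.3 mm, so the back stop is set. Next I'll fit the tray and clip geometry from depth, and measure the rods in two views.

```bash
python3 - <<'E'
from h import *
a=np.radians(-1.15);Rt=np.array([[np.cos(a),-np.sin(a)],[np.sin(a),np.cos(a)]])
C=np.array([.598,.168])
for n in("wrist","top","scene"):
    im,W,c=cloud(n); xy=(W[...,:2]-C)@Rt; z=W[...,2]
    inb=(np.abs(xy[...,0])<.14)&(np.abs(xy[...,1])<.15)
    m=inb&(z>.026)&(z<.042); 
    for lo,hi,ax,o in((-.1,0.,1,"y"),(-.1,.1,0,"x")):
        k=m&(xy[...,1-ax]>lo)&(xy[...,1-ax]<hi); v=xy[k][:,ax]*1000
        h,e=np.histogram(v,np.arange(-150,151,4)); print(n,o,v.min().round(1),v.max().round(1),[(int(e[i]),int(h[i])) for i in range(len(h)) if h[i]>15 and abs(e[i])>100])
    k=(inb&(z>.055)&(z<.09)).astype(np.uint8); nn,lab,st,_=cv2.connectedComponentsWithStats(k)
    for i in range(1,nn):
        if st[i,4]>25:
            q=xy[lab==i]*1000; zz=z[lab==i]; print(n,"clip",st[i,4],np.percentile(q,[3,97],axis=0).round(1).tolist(),q.mean(0).round(1),zz.max().round(4))
    for q in("seat1","rod1"):
        r=ctrl.mark_of(n,q); print(n,q,[(np.round(x["xyz"],4).tolist(),round(x["confidence"],2)) for x in r])
E
```

```text
wrist y -132.4 145.0 [(-134, 240), (-130, 431), (-126, 567), (118, 843), (122, 367), (126, 336), (130, 99), (134, 169), (138, 126), (142, 52)]
wrist x -125.2 114.4 [(-126, 716), (-122, 983), (-118, 1003), (114, 21)]
wrist clip 343 [[-70.5, -109.4], [-59.9, -90.2]] [ -65.2 -100. ] 0.082
wrist clip 222 [[-70.7, -83.8], [-59.4, -71.5]] [-65.1 -77.5] 0.0787
wrist clip 302 [[-70.4, -19.3], [-59.8, -0.7]] [-65.1 -11.9] 0.0823
wrist clip 312 [[-70.7, 5.8], [-59.4, 17.9]] [-65.1  11.1] 0.0787
wrist clip 165 [[-70.3, 70.5], [-59.6, 89.6]] [-64.9  77.2] 0.0823
wrist clip 421 [[-70.7, 95.6], [-59.3, 107.6]] [-65.  100.4] 0.0786
wrist clip 120 [[-70.0, 71.2], [-59.7, 75.5]] [-64.9  72.7] 0.0655
wrist clip 85 [[-51.0, 148.0], [-36.4, 149.9]] [-43.6 149.1] 0.0738
wrist clip 189 [[58.3, -83.7], [70.1, -71.9]] [ 63.4 -77.9] 0.079
wrist clip 265 [[59.0, -19.3], [69.8, -1.1]] [ 63.4 -12.2] 0.0819
wrist clip 79 [[58.5, 5.7], [65.3, 12.4]] [60.6  8.2] 0.0717
wrist clip 183 [[58.6, 95.4], [67.5, 106.9]] [61.7 99.4] 0.0789
wrist clip 290 [[58.8, -108.9], [69.7, -90.8]] [  63.5 -100.4] 0.0818
wrist clip 95
[... 842 characters left out ...]
21), (118, 25)]
scene x -122.5 130.0 [(-122, 27), (-118, 34), (-114, 40), (118, 53), (122, 66), (126, 69)]
scene clip 38 [[63.6, 70.4], [75.5, 104.8]] [69.6 93.8] 0.0802
scene clip 50 [[-66.9, -110.0], [-54.4, -73.3]] [-60.6 -90.6] 0.0794
scene clip 39 [[63.0, -20.9], [74.8, 16.9]] [69.5  4.9] 0.0802
scene clip 44 [[62.6, -110.0], [75.0, -74.3]] [ 69.4 -86.3] 0.0826
scene seat1 [([0.601, 0.1609, 0.0556], 0.68), ([0.5961, 0.0737, 0.0511], 0.59), ([0.6002, 0.1632, -0.002], 0.3)]
scene rod1 [([0.5136, -0.2561, 0.0086], 0.81), ([0.5053, -0.1864, 0.0078], 0.78), ([0.5612, -0.5541, 0.011], 0.76), ([0.2503, -0.3089, 0.013], 0.69), ([0.5272, -0.1117, 0.0101], 0.68), ([0.5953, 0.0725, 0.0485], 0.34)]
```

```bash
python3 -m crank '[{"tx":4,"ty":-48,"tz":0,"turn":0},{"tx":8,"ty":-96,"tz":0,"turn":0},{"tx":12,"ty":-144,"tz":0,"turn":0},{"tx":16,"ty":-192,"tz":0,"turn":0},{"tx":18,"ty":-240,"tz":0,"turn":0}]' 36| grep -E "pos|for|wid"
python3 -m crank '[{"tx":0,"ty":0,"tz":0,"turn":0},{"tx":0,"ty":0,"tz":0,"turn":0}]'| grep -E "pos"
cat >> h.py <<'E'
a_=np.radians(-1.15);RT=np.array([[np.cos(a_),-np.sin(a_)],[np.sin(a_),np.cos(a_)]]);C_=np.array([.598,.1668])
def tray(x,y): return C_+RT@np.array([x,y])
def rods(n="wrist"):
    im,W,c=cloud(n); z=W[...,2]
    k=((z>.0085)&(z<.032)&(W[...,0]>.3)).astype(np.uint8); nn,lab,st,_=cv2.connectedComponentsWithStats(k); out=[]
    for i in range(1,nn):
        if st[i,4]<300: continue
        P=W[lab==i]; (cx,cy),(w,h),_=cv2.minAreaRect((P[:,:2]*1000).astype(np.float32))
        if not(150<max(w,h)<215 and min(w,h)<40): continue
        T=P[(P[:,2]>.014)&(P[:,2]<.021)]  # tube top
        l=cv2.fitLine(P[:,:2].astype(np.float32)[:,None],cv2.DIST_HUBER,0,.001,.0001).ravel()
        yaw=np.arctan2(l[1],l[0]); yaw=(yaw+np.pi/2)%np.pi-np.pi/2
        out.append((cx/1000,cy/1000,yaw)); print("rod",[round(cx/1000,4),round(cy/1000,4)],"yaw",round(np.degrees(yaw),2),"size",round(w),round(h),"tube z",np.percentile(P[:,2],[50,90,99]).round(4),"rgb",im[lab==i].mean(0).round())
    return out,im
E
python3 - <<'E'
from h import *
print(ctrl.get_state()['joint_positions'].round(2))
o,im=rods()
cv2.imwrite("pics/w5.png",cv2.cvtColor(im,cv2.COLOR_RGB2BGR))
for x,y,w in o: go([x,y,.15],w+np.pi/2)
E
```

```text
position: [0.5972, -0.1513, 0.2188]
ft_force: [0.5, -0.4, 0.2]
grip_width: 0.516
grip_force: 0.0
position: [0.5976, -0.1493, 0.2185]
[-0.22  0.28  0.51  1.59 -0.14  1.31  1.86]
rod [0.5138, -0.2597] yaw 6.15 size 184 24 tube z [0.0171 0.0234 0.0248] rgb [176. 172. 162.]
rod [0.5097, -0.1859] yaw -9.16 size 24 178 tube z [0.017  0.0227 0.0248] rgb [165. 160. 146.]
rod [0.5231, -0.1157] yaw -5.53 size 24 190 tube z [0.0174 0.0238 0.0251] rgb [141. 136. 123.]
rod [0.5474, 0.0363] yaw -1.22 size 18 155 tube z [0.0218 0.0301 0.0318] rgb [89. 71. 47.]
go [np.float64(82.1), np.float64(-113.0), np.float64(68.3), np.float64(-1.43)]
go [np.float64(87.5), np.float64(-39.3), np.float64(68.4), np.float64(1.63)]
go [np.float64(75.3), np.float64(31.2), np.float64(68.5), np.float64(0.9)]
go [np.float64(53.8), np.float64(183.6), np.float64(68.6), np.float64(0.04)]
```

```bash
python3 -m crank '[{"tx":25,"ty":10,"tz":40,"turn":0.3},{"tx":50,"ty":21,"tz":80,"turn":0.6},{"tx":75.3,"ty":31.2,"tz":120,"turn":0.9},{"tx":75.3,"ty":31.2,"tz":160,"turn":0.9},{"tx":75.3,"ty":31.2,"tz":180,"turn":0.9}]' 36| grep -E "pos|for|wid"
python3 -m crank '[{"tx":0,"ty":0,"tz":8,"turn":0},{"tx":0,"ty":0,"tz":14,"turn":0},{"tx":0,"ty":0,"tz":14,"turn":0}]'| grep -E "pos|for|wid"
python3 -m crank '[{"tx":0,"ty":0,"tz":0,"turn":0},{"tx":0,"ty":0,"tz":0,"turn":0},{"tx":0,"ty":0,"tz":0,"turn":0},{"tx":0,"ty":0,"tz":0,"turn":0}]' 0 50| grep -E "pos|for|wid"
python3 -m crank '[{"tx":0,"ty":0,"tz":-20,"turn":0},{"tx":0,"ty":0,"tz":-60,"turn":0},{"tx":0,"ty":0,"tz":-110,"turn":0},{"tx":0,"ty":0,"tz":-140,"turn":0},{"tx":0,"ty":0,"tz":-140,"turn":0}]'| grep -E "pos|for|wid"
python3 - <<'E'
from h import *
for k in(-.09,0,.09): p=tray(0,k); print(p); go([*p,.15],np.pi/2+a_)
E
```

```text
position: [0.5217, -0.1145, 0.0365]
ft_force: [0.3, -0.6, 0.8]
grip_width: 0.414
grip_force: 0.0
position: [0.5233, -0.1169, 0.0249]
ft_force: [-0.1, -0.7, 0.7]
grip_width: 0.415
grip_force: 0.0
position: [0.5231, -0.1172, 0.0248]
ft_force: [0.8, 1.0, 0.7]
grip_width: 0.12
grip_force: 50.0
position: [0.5245, -0.1175, 0.1671]
ft_force: [0.2, -0.4, -0.6]
grip_width: 0.12
grip_force: 50.0
[0.59619371 0.07681813]
go [np.float64(-52.2), np.float64(200.4), np.float64(17.6), np.float64(-0.89)]
[0.598  0.1668]
go [np.float64(-45.2), np.float64(290.1), np.float64(17.6), np.float64(-0.89)]
[0.59980629 0.25678187]
go [np.float64(-38.2), np.float64(379.8), np.float64(17.6), np.float64(-0.89)]
```

```bash
python3 -m crank '[{"tx":-6,"ty":60,"tz":0,"turn":-0.2},{"tx":-12,"ty":120,"tz":0,"turn":-0.4},{"tx":-18,"ty":180,"tz":0,"turn":-0.6},{"tx":-24,"ty":240,"tz":0,"turn":-0.9},{"tx":-30,"ty":300,"tz":0,"turn":-0.9}]'| grep -E "pos|for|wid"
python3 -m crank '[{"tx":-8,"ty":40,"tz":0,"turn":0},{"tx":-8,"ty":79.8,"tz":10,"turn":0},{"tx":-8,"ty":79.8,"tz":30,"turn":0},{"tx":-8,"ty":79.8,"tz":42,"turn":0},{"tx":-8,"ty":79.8,"tz":42,"turn":0}]'| grep -E "pos|for|wid"
python3 -m crank '[{"tx":0,"ty":0,"tz":0,"turn":0},{"tx":0,"ty":0,"tz":0,"turn":0}]'| grep -E "pos|for|wid"
python3 - <<'E'
from h import *
go([*tray(0,.09),.0],np.pi/2+a_)
im,d,c=shot("wrist","w6.png")
E
```

```text
position: [0.5813, 0.18, 0.1627]
ft_force: [0.3, -0.6, -0.5]
grip_width: 0.116
grip_force: 50.0
position: [0.5908, 0.2556, 0.1205]
ft_force: [-0.9, 0.2, 0.7]
grip_width: 0.123
grip_force: 50.0
position: [0.5923, 0.2576, 0.1236]
ft_force: [0.6, 0.6, -0.1]
grip_width: 0.126
grip_force: 50.0
go [np.float64(-7.3), np.float64(-0.8), np.float64(123.6), np.float64(-0.01)]
```

View pics/w6.png

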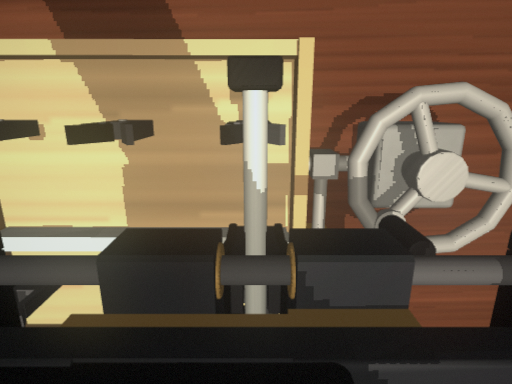

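```bash
python3 -m crank '[{"tx":-7.3,"ty":-0.8,"tz":0,"turn":0},{"tx":-7.3,"ty":-0.8,"tz":15,"turn":0},{"tx":-7.3,"ty":-0.8,"tz":30,"turn":0},{"tx":-7.3,"ty":-0.8,"tz":36,"turn":0},{"tx":-7.3,"ty":-0.8,"tz":36,"turn":0}]'| grep -E "pos|for|wid"
python3 -m crank '[{"tx":0,"ty":0,"tz":3,"turn":0},{"tx":0,"ty":0,"tz":6,"turn":0},{"tx":0,"ty":0,"tz":9,"turn":0}]'| grep -E "pos|for|wid"
python3 -m crank '[{"tx":0,"ty":0,"tz":3,"turn":0},{"tx":0,"ty":0,"tz":6,"turn":0},{"tx":0,"ty":0,"tz":8.5,"turn":0},{"tx":0,"ty":0,"tz":8.5,"turn":0}]'| grep -E "pos|for|wid"
```

```text
position: [0.5982, 0.2569, 0.0854]
ft_force: [-0.9, -0.3, 0.5]
grip_width: 0.12
grip_force: 50.0
position: [0.5997, 0.2582, 0.0801]
ft_force: [-4.6, -2.2, 15.4]
grip_width: 0.121
grip_force: 50.0
position: [0.6018, 0.2567, 0.0717]
ft_force: [1.1, -1.0, 5.6]
grip_width: 0.118
grip_force: 50.0
```

```bash
python3 -m crank '[{"tx":0,"ty":0,"tz":2,"turn":0},{"tx":0,"ty":0,"tz":2,"turn":0}]'| grep -E "pos|for|wid"
python3 -m crank '[{"tx":0,"ty":0,"tz":0,"turn":0},{"tx":0,"ty":0,"tz":0,"turn":0},{"tx":0,"ty":0,"tz":-20,"turn":0},{"tx":0,"ty":0,"tz":-40,"turn":0},{"tx":0,"ty":0,"tz":-40,"turn":0}]' 36| grep -E "pos|for|wid"
python3 -m crank '[{"tx":0,"ty":0,"tz":0,"turn":0},{"tx":0,"ty":0,"tz":0,"turn":0}]' 0 | grep -E "pos|for|wid"
python3 - <<'E'
from h import *
im,W,c=cloud("wrist"); xy=(W[...,:2]-C_)@RT*1000
cv2.imwrite("pics/w7.png",cv2.cvtColor(im,cv2.COLOR_RGB2BGR))
for lo in(-50,-40,-20,0,20):
    k=(xy[...,0]>lo)&(xy[...,0]<lo+10)&(xy[...,1]>75)&(xy[...,1]<105)&(W[...,2]>.045)&(W[...,2]<.09)
    if k.sum()>5: print(lo,k.sum(),xy[k].mean(0).round(1),np.percentile(W[...,2][k],[50,95]).round(4))
E
```

```text
position: [0.6011, 0.2566, 0.069]
ft_force: [1.6, -1.1, 2.8]
grip_width: 0.122
grip_force: 50.0
position: [0.6007, 0.258, 0.1105]
ft_force: [0.3, 0.2, 0.1]
grip_width: 0.408
grip_force: 0.0
position: [0.5984, 0.257, 0.1064]
ft_force: [-0.1, -0.1, 0.1]
grip_width: 0.269
grip_force: 0.0
-50 312 [-45.   91.1] [0.0568 0.0584]
-40 307 [-35.   91.1] [0.0576 0.0593]
-20 330 [-14.8  90.5] [0.0593 0.0889]
0 282 [ 5. 91.] [0.0607 0.0623]
```

The front is home but the rear is still high (the tube top rises from 58 to 62 mm). I'll press the rear half with closed fingertips.

```bash
python3 -m crank '[{"tx":-20,"ty":-0.5,"tz":0,"turn":0},{"tx":-40,"ty":-0.5,"tz":0,"turn":0},{"tx":-40,"ty":-0.5,"tz":10,"turn":0},{"tx":-40,"ty":-0.5,"tz":20,"turn":0},{"tx":-40,"ty":-0.5,"tz":24,"turn":0}]' 0 | grep -E "pos|for|wid"
python3 -m crank '[{"tx":0,"ty":0,"tz":3,"turn":0},{"tx":0,"ty":0,"tz":6,"turn":0},{"tx":0,"ty":0,"tz":9,"turn":0},{"tx":0,"ty":0,"tz":10,"turn":0},{"tx":0,"ty":0,"tz":10,"turn":0}]'| grep -E "pos|for|wid"
```

```text
position: [0.6374, 0.2559, 0.0818]
ft_force: [-1.6, -1.3, 1.8]
grip_width: 0.005
grip_force: 1.0
position: [0.639, 0.2564, 0.0752]
ft_force: [-3.4, -1.4, 9.1]
grip_width: 0.007
grip_force: 4.3
```

```bash
python3 -m crank '[{"tx":0,"ty":0,"tz":2,"turn":0},{"tx":0,"ty":0,"tz":4,"turn":0},{"tx":0,"ty":0,"tz":4,"turn":0}]'| grep -E "pos|for|wid"
python3 -m crank '[{"tx":20,"ty":0,"tz":-20,"turn":0},{"tx":40,"ty":0,"tz":-45,"turn":0},{"tx":40,"ty":0,"tz":-45,"turn":0},{"tx":40,"ty":0,"tz":-45,"turn":0}]'| grep -E "pos|for|wid"
cat >> h.py <<'E'
def rodcheck(y,n="wrist"):
    im,W,c=cloud(n); xy=(W[...,:2]-C_)@RT*1000
    for lo in range(-55,60,10):
        k=(xy[...,0]>lo)&(xy[...,0]<lo+8)&(abs(xy[...,1]-y)<9)&(W[...,2]>.03)&(W[...,2]<.08)
        if k.sum()>5: print("rod x",lo+4,k.sum(),"y",xy[k].mean(0)[1].round(1),"top",np.percentile(W[...,2][k],90).round(4))
    return im,W
E
python3 - <<'E'
from h import *
rodcheck(90)
E
```

```text
position: [0.6392, 0.2565, 0.0747]
ft_force: [-10.3, -2.5, 23.8]
grip_width: 0.003
grip_force: 12.0
position: [0.5991, 0.2565, 0.1137]
ft_force: [-0.6, 0.5, -0.5]
grip_width: 0.007
grip_force: 0.0
rod x -51 242 y 90.6 top 0.0561
rod x -41 237 y 90.6 top 0.0561
rod x -31 216 y 90.4 top 0.0562
rod x -21 201 y 90.5 top 0.056
rod x -11 195 y 90.6 top 0.0561
rod x -1 190 y 90.6 top 0.0561
rod x 49 12 y 91.0 top 0.0567
rod x 59 26 y 89.9 top 0.0681
```

Rod one is home: its top is at 56 mm along its whole length. Now the next rod.

```bash
python3 -m crank '[{"tx":0,"ty":-30,"tz":-40,"turn":0},{"tx":0,"ty":-85,"tz":-60,"turn":0},{"tx":0,"ty":-145,"tz":-80,"turn":0},{"tx":0,"ty":-205,"tz":-105,"turn":0},{"tx":0,"ty":-265,"tz":-105,"turn":0}]' 36 | grep -E "pos|for|wid"
python3 -m crank '[{"tx":-2,"ty":-60,"tz":0,"turn":0},{"tx":-5,"ty":-120,"tz":0,"turn":0},{"tx":-10,"ty":-170,"tz":0,"turn":0},{"tx":-10,"ty":-190,"tz":0,"turn":0},{"tx":-10,"ty":-190,"tz":0,"turn":0}]' | grep -E "pos|for|wid"
python3 -m crank '[{"tx":0,"ty":0,"tz":0,"turn":0},{"tx":0,"ty":0,"tz":0,"turn":0}]'| grep -E "pos"
python3 - <<'E'
from h import *
print(ctrl.get_state()['joint_positions'].round(2))
o,im=rods()
for x,y,w in o: go([x,y,.025],w+np.pi/2)
E
```

```text
position: [0.5949, -0.0098, 0.2202]
ft_force: [0.8, -0.1, -0.7]
grip_width: 0.4
grip_force: 0.0
position: [0.5995, -0.1995, 0.218]
ft_force: [0.9, 0.7, -0.2]
grip_width: 0.419
grip_force: 0.0
position: [0.6006, -0.1954, 0.2189]
[-0.15  0.32  0.52  1.55 -0.16  1.32  1.95]
rod [0.5155, -0.2598] yaw 6.13 size 180 24 tube z [0.0171 0.0232 0.0249] rgb [185. 182. 172.]
rod [0.5127, -0.1841] yaw -9.05 size 24 173 tube z [0.0171 0.0228 0.0246] rgb [158. 152. 136.]
rod [0.5475, 0.0362] yaw -1.36 size 18 155 tube z [0.0217 0.0301 0.0318] rgb [86. 68. 46.]
go [np.float64(84.0), np.float64(-65.7), np.float64(193.9), np.float64(-1.41)]
go [np.float64(88.1), np.float64(10.0), np.float64(194.0), np.float64(1.62)]
go [np.float64(56.9), np.float64(230.8), np.float64(194.2), np.float64(0.08)]
```

```bash
python3 -m crank '[{"tx":32,"ty":4,"tz":40,"turn":0.8},{"tx":64,"ty":8,"tz":80,"turn":1.6},{"tx":96.5,"ty":11,"tz":120,"turn":1.6},{"tx":96.5,"ty":11,"tz":160,"turn":1.6},{"tx":96.5,"ty":11,"tz":180,"turn":1.6}]' 36| grep -E "pos|for|wid"
python3 -m crank '[{"tx":0,"ty":0,"tz":8,"turn":0},{"tx":0,"ty":0,"tz":14,"turn":0},{"tx":0,"ty":0,"tz":14,"turn":0}]'| grep -E "pos|for|wid"
python3 -m crank '[{"tx":0,"ty":0,"tz":0,"turn":0},{"tx":0,"ty":0,"tz":0,"turn":0},{"tx":0,"ty":0,"tz":0,"turn":0},{"tx":0,"ty":0,"tz":0,"turn":0}]' 0 60| grep -E "pos|for|wid"
python3 -m crank '[{"tx":0,"ty":0,"tz":-20,"turn":0},{"tx":0,"ty":0,"tz":-60,"turn":0},{"tx":0,"ty":0,"tz":-110,"turn":0},{"tx":0,"ty":0,"tz":-140,"turn":0},{"tx":0,"ty":0,"tz":-140,"turn":0}]'| grep -E "pos|for|wid"
python3 - <<'E'
from h import *
go([*tray(0,0),.125],np.pi/2+a_)
E
```

```text
position: [0.5025, -0.1833, 0.0373]
ft_force: [0.6, -0.5, 0.6]
grip_width: 0.416
grip_force: 0.0
position: [0.5043, -0.185, 0.0255]
ft_force: [0.5, 0.6, -0.3]
grip_width: 0.413
grip_force: 0.0
position: [0.504, -0.1853, 0.0254]
ft_force: [-0.4, -1.3, 1.9]
grip_width: 0.116
grip_force: 60.0
position: [0.5054, -0.1856, 0.1675]
ft_force: [-0.6, -0.1, -1.1]
grip_width: 0.119
grip_force: 60.0
go [np.float64(-35.4), np.float64(362.6), np.float64(42.9), np.float64(-1.59)]
```

```bash
python3 -m crank '[{"tx":-6,"ty":60,"tz":0,"turn":-0.4},{"tx":-12,"ty":120,"tz":0,"turn":-0.8},{"tx":-18,"ty":180,"tz":0,"turn":-1.2},{"tx":-24,"ty":240,"tz":0,"turn":-1.6},{"tx":-30,"ty":300,"tz":0,"turn":-1.6}]'| grep -E "pos|for|wid"
python3 -m crank '[{"tx":3,"ty":40,"tz":0,"turn":0},{"tx":3,"ty":63,"tz":10,"turn":0},{"tx":3,"ty":63,"tz":30,"turn":0},{"tx":3,"ty":63,"tz":43,"turn":0},{"tx":3,"ty":63,"tz":43,"turn":0}]'| grep -E "pos|for|wid"
python3 -m crank '[{"tx":0,"ty":0,"tz":0,"turn":0},{"tx":0,"ty":0,"tz":0,"turn":0}]'| grep -E "pos|for|wid"
python3 - <<'E'
from h import *
go([*tray(0,0),.064],np.pi/2+a_)
im,W,c=cloud("wrist"); xy=(W[...,:2]-C_)@RT*1000
for lo in range(-95,0,10):
    k=(xy[...,0]>lo)&(xy[...,0]<lo+8)&(abs(xy[...,1])<30)&(W[...,2]>.09)&(W[...,2]<.13)
    if k.sum()>5: print(lo,k.sum(),xy[k].mean(0).round(1),np.percentile(W[...,2][k],90).round(4))
E
```

```text
position: [0.5803, 0.1081, 0.1633]
ft_force: [0.9, -0.9, -0.6]
grip_width: 0.109
grip_force: 60.0
position: [0.5781, 0.1676, 0.1201]
ft_force: [0.1, 0.0, -0.6]
grip_width: 0.118
grip_force: 60.0
position: [0.5798, 0.1692, 0.123]
ft_force: [0.7, -0.8, 0.1]
grip_width: 0.118
grip_force: 60.0
go [np.float64(-18.2), np.float64(-2.1), np.float64(59.0), np.float64(-0.0)]
-95 448 [-91.1   2.9] 0.1156
-85 429 [-81.   3.] 0.1157
-75 401 [-71.    3.2] 0.1156
-65 399 [-61.    3.2] 0.1157
-55 376 [-51.    3.2] 0.1157
-45 348 [-41.1   3. ] 0.1157
-35 1080 [-30.2   3.2] 0.1273
-25 289 [-21.3   3.3] 0.1159
-5 85 [1.7 3.3] 0.1157
```

```bash
python3 -m crank '[{"tx":-18.2,"ty":-2.7,"tz":0,"turn":0},{"tx":-18.2,"ty":-2.7,"tz":15,"turn":0},{"tx":-18.2,"ty":-2.7,"tz":30,"turn":0},{"tx":-18.2,"ty":-2.7,"tz":36,"turn":0},{"tx":-18.2,"ty":-2.7,"tz":36,"turn":0}]'| grep -E "pos|for|wid"
python3 -m crank '[{"tx":0,"ty":0,"tz":4,"turn":0},{"tx":0,"ty":0,"tz":8,"turn":0},{"tx":0,"ty":0,"tz":12,"turn":0},{"tx":0,"ty":0,"tz":16,"turn":0}]'| grep -E "pos|for|wid"
python3 -m crank '[{"tx":0,"ty":0,"tz":3,"turn":0},{"tx":0,"ty":0,"tz":6,"turn":0},{"tx":0,"ty":0,"tz":8,"turn":0},{"tx":0,"ty":0,"tz":8,"turn":0}]'| grep -E "pos|for|wid"
python3 -m crank '[{"tx":0,"ty":0,"tz":0,"turn":0},{"tx":0,"ty":0,"tz":0,"turn":0},{"tx":0,"ty":0,"tz":-20,"turn":0},{"tx":0,"ty":0,"tz":-44,"turn":0},{"tx":0,"ty":0,"tz":-44,"turn":0}]' 36| grep -E "pos|for|wid"
python3 -m crank '[{"tx":0,"ty":0,"tz":0,"turn":0},{"tx":0,"ty":0,"tz":0,"turn":0}]' 0 | grep -E "pos|for|wid"
python3 -c "
from h import *
rodcheck(0)"
```

```text
position: [0.5964, 0.1665, 0.0852]
ft_force: [0.3, 0.3, -0.3]
grip_width: 0.12
grip_force: 60.0
position: [0.6004, 0.1666, 0.0741]
ft_force: [0.7, -0.1, 8.8]
grip_width: 0.118
grip_force: 60.0
position: [0.5971, 0.1662, 0.0632]
ft_force: [-2.8, -1.8, 9.5]
grip_width: 0.12
grip_force: 60.0
position: [0.5992, 0.1668, 0.1092]
ft_force: [-0.1, -0.7, -0.6]
grip_width: 0.407
grip_force: 0.0
position: [0.5966, 0.1662, 0.1052]
ft_force: [0.1, 0.4, -0.3]
grip_width: 0.27
grip_force: 0.0
rod x -51 262 y 0.6 top 0.0562
rod x -41 250 y 0.6 top 0.0562
rod x -31 222 y 0.6 top 0.0561
rod x -21 225 y 0.6 top 0.0562
rod x -11 215 y 0.7 top 0.0561
rod x -1 206 y 0.6 top 0.056
rod x 9 202 y 0.7 top 0.056
rod x 19 198 y -0.2 top 0.0558
rod x 29 33 y -2.7 top 0.0362
rod x 39 11 y 0.7 top 0.0565
rod x 49 175 y 0.3 top 0.0562
rod x 59 362 y 0.2 top 0.0602
```

Rod two is home. Now the third.

```bash
python3 -m crank '[{"tx":0,"ty":-10,"tz":-40,"turn":0},{"tx":0,"ty":-65,"tz":-70,"turn":0},{"tx":0,"ty":-125,"tz":-90,"turn":0},{"tx":0,"ty":-185,"tz":-105,"turn":0},{"tx":0,"ty":-245,"tz":-105,"turn":0}]' 36 | grep -E "pos|for|wid"
python3 -m crank '[{"tx":10,"ty":-60,"tz":0,"turn":0},{"tx":20,"ty":-110,"tz":0,"turn":0},{"tx":20,"ty":-150,"tz":0,"turn":0},{"tx":20,"ty":-170,"tz":0,"turn":0},{"tx":20,"ty":-170,"tz":0,"turn":0}]' | grep -E "pos|for|wid"
python3 -m crank '[{"tx":0,"ty":0,"tz":0,"turn":0},{"tx":0,"ty":0,"tz":0,"turn":0}]'| grep -E "pos"
python3 - <<'E'
from h import *
print(ctrl.get_state()['joint_positions'].round(2))
o,im=rods()
for x,y,w in o: go([x,y,.0255],w+np.pi/2)
E
```

```text
position: [0.5929, -0.0805, 0.2123]
ft_force: [1.7, -0.1, -0.2]
grip_width: 0.412
grip_force: 0.0
position: [0.5682, -0.2502, 0.2104]
ft_force: [0.3, 0.6, -1.1]
grip_width: 0.415
grip_force: 0.0
position: [0.5697, -0.2463, 0.2108]
[-0.08  0.3   0.54  1.59 -0.16  1.3   2.04]
rod [0.5107, -0.2604] yaw 6.0 size 190 24 tube z [0.0174 0.0239 0.025 ] rgb [136. 131. 119.]
go [np.float64(58.7), np.float64(-15.0), np.float64(185.4), np.float64(-1.4)]
```

```bash
python3 -m crank '[{"tx":20,"ty":-5,"tz":40,"turn":-0.7},{"tx":40,"ty":-10,"tz":80,"turn":-1.4},{"tx":59,"ty":-14,"tz":120,"turn":-1.4},{"tx":59,"ty":-14,"tz":155,"turn":-1.4},{"tx":59,"ty":-14,"tz":172,"turn":-1.4}]' 36| grep -E "pos|for|wid"
python3 -m crank '[{"tx":0,"ty":0,"tz":8,"turn":0},{"tx":0,"ty":0,"tz":13,"turn":0},{"tx":0,"ty":0,"tz":13,"turn":0}]'| grep -E "pos|for|wid"
python3 -m crank '[{"tx":0,"ty":0,"tz":0,"turn":0},{"tx":0,"ty":0,"tz":0,"turn":0},{"tx":0,"ty":0,"tz":0,"turn":0},{"tx":0,"ty":0,"tz":0,"turn":0}]' 0 60| grep -E "pos|for|wid"
python3 -m crank '[{"tx":0,"ty":0,"tz":-20,"turn":0},{"tx":0,"ty":0,"tz":-60,"turn":0},{"tx":0,"ty":0,"tz":-110,"turn":0},{"tx":0,"ty":0,"tz":-140,"turn":0},{"tx":0,"ty":0,"tz":-140,"turn":0}]'| grep -E "pos|for|wid"
python3 - <<'E'
from h import *
go([*tray(0,-.09),.125],np.pi/2+a_)
E
```

```text
position: [0.5092, -0.2597, 0.0374]
ft_force: [0.3, 1.1, 0.5]
grip_width: 0.415
grip_force: 0.0
position: [0.5106, -0.2612, 0.0267]
ft_force: [-0.1, 0.6, -0.6]
grip_width: 0.412
grip_force: 0.0
position: [0.5101, -0.2611, 0.0263]
ft_force: [0.5, 0.2, 1.4]
grip_width: 0.113
grip_force: 60.0
position: [0.5117, -0.2621, 0.17]
ft_force: [1.0, -0.2, -0.8]
grip_width: 0.114
grip_force: 60.0
go [np.float64(-118.4), np.float64(328.6), np.float64(44.9), np.float64(1.4)]
```

```bash
python3 -m crank '[{"tx":-20,"ty":55,"tz":0,"turn":0.4},{"tx":-40,"ty":110,"tz":0,"turn":0.8},{"tx":-60,"ty":165,"tz":0,"turn":1.1},{"tx":-79,"ty":220,"tz":0,"turn":1.4},{"tx":-99,"ty":275,"tz":0,"turn":1.4}]'| grep -E "pos|for|wid"
python3 -m crank '[{"tx":-15,"ty":40,"tz":0,"turn":0},{"tx":-18,"ty":55,"tz":10,"turn":0},{"tx":-18,"ty":55,"tz":30,"turn":0},{"tx":-18,"ty":55,"tz":45,"turn":0},{"tx":-18,"ty":55,"tz":45,"turn":0}]'| grep -E "pos|for|wid"
python3 -m crank '[{"tx":0,"ty":0,"tz":0,"turn":0},{"tx":0,"ty":0,"tz":0,"turn":0}]'| grep -E "pos|for|wid"
python3 - <<'E'
from h import *
go([*tray(0,-.09),.064],np.pi/2+a_)
im,W,c=cloud("wrist"); xy=(W[...,:2]-C_)@RT*1000
for lo in range(-95,0,10):
    k=(xy[...,0]>lo)&(xy[...,0]<lo+8)&(abs(xy[...,1]+90)<30)&(W[...,2]>.09)&(W[...,2]<.13)
    if k.sum()>5: print(lo,k.sum(),xy[k].mean(0).round(1),np.percentile(W[...,2][k],90).round(4))
E
```

```text
position: [0.5796, 0.0244, 0.1652]
ft_force: [1.0, -0.0, -1.1]
grip_width: 0.118
grip_force: 60.0
position: [0.5976, 0.0748, 0.1188]
ft_force: [-0.7, -0.0, -1.2]
grip_width: 0.117
grip_force: 60.0
position: [0.5999, 0.0769, 0.1219]
ft_force: [-0.0, 0.4, 0.0]
grip_width: 0.116
grip_force: 60.0
go [np.float64(3.8), np.float64(-0.1), np.float64(57.9), np.float64(-0.0)]
-95 477 [-88.7 -88.9] 0.1201
-85 1076 [-81.  -88.8] 0.1202
-75 446 [-70.9 -88.9] 0.1137
-65 445 [-61.  -88.9] 0.1137
-55 403 [-51.  -88.7] 0.1137
-45 383 [-41.  -88.7] 0.1138
-35 373 [-31.  -88.7] 0.1137
-25 342 [-21.  -88.9] 0.1135
-15 1007 [ -9.  -88.8] 0.127
-5 323 [ -1.3 -88.7] 0.1211
```

```bash
python3 -m crank '[{"tx":3.8,"ty":-1,"tz":0,"turn":0},{"tx":3.8,"ty":-1,"tz":15,"turn":0},{"tx":3.8,"ty":-1,"tz":30,"turn":0},{"tx":3.8,"ty":-1,"tz":36,"turn":0},{"tx":3.8,"ty":-1,"tz":36,"turn":0}]'| grep -E "pos|for|wid"
python3 -m crank '[{"tx":0,"ty":0,"tz":4,"turn":0},{"tx":0,"ty":0,"tz":8,"turn":0},{"tx":0,"ty":0,"tz":12,"turn":0},{"tx":0,"ty":0,"tz":16,"turn":0}]'| grep -E "pos|for|wid"
python3 -m crank '[{"tx":0,"ty":0,"tz":3,"turn":0},{"tx":0,"ty":0,"tz":6,"turn":0},{"tx":0,"ty":0,"tz":6.5,"turn":0},{"tx":0,"ty":0,"tz":6.5,"turn":0}]'| grep -E "pos|for|wid"
python3 -m crank '[{"tx":0,"ty":0,"tz":0,"turn":0},{"tx":0,"ty":0,"tz":0,"turn":0},{"tx":0,"ty":0,"tz":-20,"turn":0},{"tx":0,"ty":0,"tz":-44,"turn":0},{"tx":0,"ty":0,"tz":-44,"turn":0}]' 36| grep -E "pos|for|wid"
python3 -m crank '[{"tx":0,"ty":0,"tz":0,"turn":0},{"tx":0,"ty":0,"tz":0,"turn":0}]' 0 | grep -E "pos|for|wid"
python3 -c "
from h import *
rodcheck(-90)"
```

```text
position: [0.5951, 0.0768, 0.0843]
ft_force: [0.7, 0.2, -0.6]
grip_width: 0.118
grip_force: 60.0
position: [0.5985, 0.0765, 0.0719]
ft_force: [-0.1, 0.4, 4.4]
grip_width: 0.114
grip_force: 60.0
position: [0.5954, 0.076, 0.0641]
ft_force: [-3.6, 0.4, 11.5]
grip_width: 0.12
grip_force: 60.0
position: [0.5974, 0.0765, 0.1095]
ft_force: [0.3, 0.5, 0.0]
grip_width: 0.409
grip_force: 0.0
position: [0.5948, 0.0764, 0.1057]
ft_force: [-0.1, 0.5, 0.8]
grip_width: 0.263
grip_force: 0.0
rod x -51 247 y -89.6 top 0.0561
rod x -41 241 y -89.6 top 0.056
rod x -31 234 y -89.6 top 0.0561
rod x -21 232 y -89.6 top 0.0561
rod x -11 218 y -89.6 top 0.0561
rod x -1 207 y -89.9 top 0.056
rod x 9 189 y -89.6 top 0.0559
rod x 19 203 y -90.2 top 0.0556
rod x 29 35 y -90.8 top 0.0363
rod x 39 6 y -89.3 top 0.0564
rod x 49 171 y -89.5 top 0.056
rod x 59 371 y -89.7 top 0.061
```

All three rods are home, each with its top at 56 mm along its length. Now to the cans.

```bash
python3 -m crank '[{"tx":0,"ty":-10,"tz":-50,"turn":0},{"tx":0,"ty":-65,"tz":-80,"turn":0},{"tx":0,"ty":-125,"tz":-110,"turn":0},{"tx":0,"ty":-185,"tz":-134,"turn":0},{"tx":0,"ty":-245,"tz":-134,"turn":0}]' 87 | grep -E "pos|for|wid"
python3 -m crank '[{"tx":0,"ty":-60,"tz":0,"turn":0},{"tx":0,"ty":-110,"tz":0,"turn":0},{"tx":0,"ty":-150,"tz":0,"turn":0},{"tx":0,"ty":-180,"tz":0,"turn":0},{"tx":0,"ty":-180,"tz":0,"turn":0}]' | grep -E "pos|for|wid"
python3 -m crank '[{"tx":0,"ty":0,"tz":0,"turn":0},{"tx":0,"ty":0,"tz":0,"turn":0}]'| grep -E "pos"
cat >> h.py <<'E'
def cans(n="wrist"):
    im,W,c=cloud(n); z=W[...,2]; k=((z>.097)&(z<.108)).astype(np.uint8); nn,lab,st,_=cv2.connectedComponentsWithStats(k)
    for i in range(1,nn):
        if st[i,4]<60: continue
        P=W[lab==i]; (x,y),r=cv2.minEnclosingCircle((P[:,:2]*1000).astype(np.float32)); print(n,"can",round(x,1),round(y,1),"r",round(r,1),"z",np.median(P[:,2]).round(4),"n",st[i,4],st[i,:4],im[lab==i].mean(0).round())
    return im
E
python3 - <<'E'
from h import *
print(ctrl.get_state()['joint_positions'].round(2))
im=cans(); cv2.imwrite("pics/w8.png",cv2.cvtColor(im,cv2.COLOR_RGB2BGR)); cans("top")
print([(np.round(x["xyz"],3).tolist(),round(x["confidence"],2)) for x in ctrl.mark_of("wrist","can1")])
go([.568,-.388,.2])
E
```

```text
position: [0.5916, -0.1662, 0.2423]
ft_force: [1.2, -1.0, -0.2]
grip_width: 0.707
grip_force: 0.0
position: [0.5854, -0.3481, 0.2394]
ft_force: [-0.4, 1.0, -0.0]
grip_width: 0.994
grip_force: 0.0
position: [0.588, -0.3427, 0.2402]
[ 0.08  0.42  0.56  1.39 -0.22  1.4   2.2 ]
wrist can 451.6 -407.8 r 32.9 z 0.1018 n 4864 [130   0  82  71] [246. 248. 249.]
wrist can 566.1 -387.3 r 32.9 z 0.1018 n 4096 [168 130  73  72] [227. 225. 211.]
top can 864.6 566.8 r 37.1 z 0.1027 n 131 [ 6 45 25 26] [58. 69. 38.]
top can 865.2 477.6 r 38.5 z 0.103 n 122 [36 45 27 26] [63. 72. 42.]
top can 854.0 293.3 r 83.2 z 0.1001 n 842 [87 52 57 18] [222. 161.  97.]
top can 451.4 -408.3 r 33.3 z 0.1027 n 441 [358 188  25  24] [228. 231. 234.]
top can 327.3 -772.2 r 86.4 z 0.102 n 133 [505 211   7  66] [53. 50. 46.]
top can 277.1 450.0 r 129.2 z 0.1024 n 182 [ 47 220   7 100] [90. 69. 46.]
top can 239.6 526.0 r 36.2 z 0.103 n 67 [ 18 270  15  28] [117. 107.  90.]
[([0.455, -0.408, 0.0], 0.9), ([0.567, -0.387, -0.001], 0.89)]
go [np.float64(19.0), np.float64(-45.0), np.float64(40.5)]
```

View pics/w8.png

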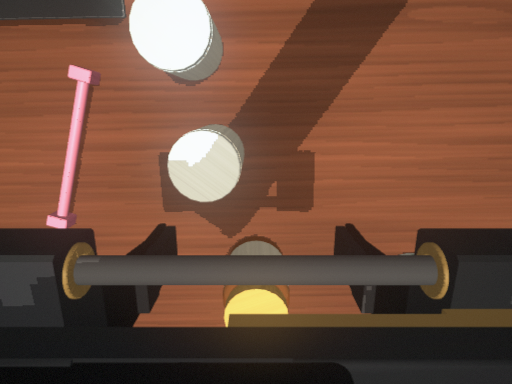

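The cans are at (0.452, −0.408) and (0.566, −0.387). The wrist and top views agree, and the tops are at 102 mm. I'll take the second one first.

```bash
python3 -m crank '[{"tx":10,"ty":-22,"tz":0,"turn":0},{"tx":21,"ty":-44.3,"tz":40,"turn":0},{"tx":21,"ty":-44.3,"tz":80,"turn":0},{"tx":21,"ty":-44.3,"tz":110,"turn":0},{"tx":21,"ty":-44.3,"tz":110,"turn":0}]' 87 | grep -E "pos|for|wid"
python3 -m crank '[{"tx":0,"ty":0,"tz":15,"turn":0},{"tx":0,"ty":0,"tz":30,"turn":0},{"tx":0,"ty":0,"tz":34,"turn":0},{"tx":0,"ty":0,"tz":34,"turn":0}]'| grep -E "pos|for|wid"
python3 -m crank '[{"tx":0,"ty":0,"tz":0,"turn":0},{"tx":0,"ty":0,"tz":0,"turn":0},{"tx":0,"ty":0,"tz":0,"turn":0},{"tx":0,"ty":0,"tz":0,"turn":0}]' 50 35| grep -E "pos|for|wid"
python3 -m crank '[{"tx":0,"ty":0,"tz":-20,"turn":0},{"tx":0,"ty":0,"tz":-60,"turn":0},{"tx":0,"ty":0,"tz":-110,"turn":0},{"tx":0,"ty":0,"tz":-140,"turn":0},{"tx":0,"ty":0,"tz":-140,"turn":0}]'| grep -E "pos|for|wid"
python3 - <<'E'
from h import *
go([*tray(-.025,.045),.235],np.pi/2+a_)
go([*tray(-.025,-.045),.235],np.pi/2+a_)
E
```

```text
position: [0.5642, -0.3867, 0.1277]
ft_force: [-0.3, 0.5, 0.5]
grip_width: 0.999
grip_force: 0.0
position: [0.5654, -0.3884, 0.0962]
ft_force: [0.0, -0.0, 0.8]
grip_width: 0.999
grip_force: 0.0
position: [0.5656, -0.3887, 0.0968]
ft_force: [0.6, -1.0, 0.1]
grip_width: 0.753
grip_force: 35.0
position: [0.5664, -0.3897, 0.24]
ft_force: [0.4, -0.8, -4.0]
grip_width: 0.752
grip_force: 35.0
go [np.float64(4.3), np.float64(602.0), np.float64(3.3), np.float64(0.0)]
go [np.float64(4.4), np.float64(512.0), np.float64(3.5), np.float64(0.0)]
```

```bash
python3 -m crank '[{"tx":0,"ty":50,"tz":0,"turn":0},{"tx":0,"ty":110,"tz":0,"turn":0},{"tx":0,"ty":170,"tz":0,"turn":0},{"tx":0,"ty":230,"tz":0,"turn":0},{"tx":0,"ty":290,"tz":0,"turn":0}]' | grep -E "pos|for|wid"
python3 -m crank '[{"tx":2,"ty":60,"tz":0,"turn":0},{"tx":4,"ty":120,"tz":0,"turn":0},{"tx":4,"ty":180,"tz":0,"turn":0},{"tx":4,"ty":240,"tz":0,"turn":0},{"tx":4,"ty":290,"tz":0,"turn":0}]' | grep -E "pos|for|wid"
python3 -m crank '[{"tx":0,"ty":22,"tz":0,"turn":0},{"tx":0,"ty":22,"tz":0,"turn":0},{"tx":0,"ty":22,"tz":0,"turn":0},{"tx":0,"ty":22,"tz":0,"turn":0}]' | grep -E "pos|for|wid"
python3 -c "
from h import *
go([*tray(-.025,.045),.1095],np.pi/2+a_)"
```

```text
position: [0.5697, -0.0962, 0.2344]
ft_force: [0.4, 0.5, -3.9]
grip_width: 0.747
grip_force: 35.0
position: [0.571, 0.1941, 0.2342]
ft_force: [0.4, -0.3, -3.6]
grip_width: 0.749
grip_force: 35.0
position: [0.5736, 0.2108, 0.2363]
ft_force: [0.5, -0.2, -3.2]
grip_width: 0.75
grip_force: 35.0
go [np.float64(-0.3), np.float64(1.6), np.float64(126.8), np.float64(-0.03)]
```

```bash
python3 -m crank '[{"tx":0,"ty":1.5,"tz":30,"turn":0},{"tx":0,"ty":1.5,"tz":60,"turn":0},{"tx":0,"ty":1.5,"tz":90,"turn":0},{"tx":0,"ty":1.5,"tz":110,"turn":0},{"tx":0,"ty":1.5,"tz":118,"turn":0}]' | grep -E "pos|for|wid"
python3 -m crank '[{"tx":0,"ty":0,"tz":3,"turn":0},{"tx":0,"ty":0,"tz":6,"turn":0},{"tx":0,"ty":0,"tz":8.5,"turn":0},{"tx":0,"ty":0,"tz":8.5,"turn":0}]' | grep -E "pos|for|wid"
```

```text
position: [0.5728, 0.214, 0.1174]
ft_force: [0.1, -0.2, -2.9]
grip_width: 0.75
grip_force: 35.0
position: [0.5732, 0.215, 0.1101]
ft_force: [-0.1, 0.1, -3.8]
grip_width: 0.752
grip_force: 35.0
```

```bash
python3 -m crank '[{"tx":0,"ty":-1,"tz":1,"turn":0},{"tx":0,"ty":-1,"tz":1.7,"turn":0},{"tx":0,"ty":-1,"tz":1.7,"turn":0}]' | grep -E "pos|for|wid"
python3 -m crank '[{"tx":0,"ty":0,"tz":0,"turn":0},{"tx":0,"ty":0,"tz":0,"turn":0},{"tx":0,"ty":0,"tz":0,"turn":0}]' 75| grep -E "pos|for|wid"
python3 -m crank '[{"tx":0,"ty":0,"tz":-20,"turn":0},{"tx":0,"ty":0,"tz":-60,"turn":0},{"tx":0,"ty":0,"tz":-100,"turn":0},{"tx":0,"ty":0,"tz":-130,"turn":0},{"tx":0,"ty":-40,"tz":-130,"turn":0}]'| grep -E "pos|for|wid"
python3 - <<'E'
from h import *
im,W,c=cloud("wrist"); xy=(W[...,:2]-C_)@RT*1000
k=(W[...,2]>.10)&(W[...,2]<.125)&(abs(xy[...,0])<100)&(abs(xy[...,1])<120)
P=xy[k]; print(k.sum(),cv2.minEnclosingCircle(P.astype(np.float32)),np.percentile(W[...,2][k],[5,50,95]))
go([.46,-.36,.24],np.pi/2+a_)
E
```

```text
position: [0.5733, 0.2138, 0.1088]
ft_force: [-1.2, -0.5, -0.3]
grip_width: 0.753
grip_force: 35.0
position: [0.5735, 0.2142, 0.1085]
ft_force: [-0.3, -0.7, -0.1]
grip_width: 0.856
grip_force: 0.0
position: [0.5737, 0.1782, 0.2431]
ft_force: [0.3, -1.4, -0.8]
grip_width: 0.864
grip_force: 0.0
4248 ((-25.656232833862305, 47.64667510986328), 33.13981246948242) [0.11187146 0.11375651 0.11489433]
go [np.float64(101.5), np.float64(-530.1), np.float64(2.5), np.float64(-0.04)]
```

The first can stands at tray (−26, +48). Now the second one.

```bash
python3 -m crank '[{"tx":8,"ty":-50,"tz":0,"turn":0},{"tx":18,"ty":-110,"tz":0,"turn":0},{"tx":29,"ty":-170,"tz":0,"turn":0},{"tx":40,"ty":-230,"tz":0,"turn":0},{"tx":52,"ty":-290,"tz":0,"turn":0}]' 87| grep -E "pos|for|wid"
python3 -m crank '[{"tx":11,"ty":-60,"tz":0,"turn":0},{"tx":22,"ty":-120,"tz":0,"turn":0},{"tx":34,"ty":-180,"tz":0,"turn":0},{"tx":45,"ty":-240,"tz":0,"turn":0},{"tx":57,"ty":-288,"tz":0,"turn":0}]' | grep -E "pos|for|wid"
python3 -m crank '[{"tx":0,"ty":0,"tz":0,"turn":0},{"tx":0,"ty":0,"tz":0,"turn":0},{"tx":0,"ty":0,"tz":0,"turn":0}]' | grep -E "pos|for|wid"
python3 - <<'E'
from h import *
print(ctrl.get_state()['joint_positions'].round(2)); cans("top" )
go([.4515,-.408,.096],np.pi/2+a_)
E
```

```text
position: [0.5144, -0.1171, 0.2398]
ft_force: [0.3, -0.2, -0.1]
grip_width: 1.0
grip_force: 0.0
position: [0.4513, -0.4045, 0.2398]
ft_force: [0.2, 0.4, 0.4]
grip_width: 1.002
grip_force: 0.0
position: [0.4534, -0.4001, 0.2385]
ft_force: [0.5, -0.6, 0.4]
grip_width: 0.999
grip_force: 0.0
[ 0.08  0.27  0.72  1.6  -0.18  1.35  2.38]
top can 864.9 478.2 r 37.9 z 0.1024 n 113 [36 45 27 26] [63. 72. 42.]
top can 864.5 567.0 r 37.1 z 0.1031 n 116 [ 5 46 26 25] [57. 69. 37.]
top can 854.9 292.4 r 82.9 z 0.1003 n 862 [87 52 57 18] [222. 161.  97.]
top can 469.6 -417.6 r 15.6 z 0.1032 n 78 [369 188  11   9] [186. 177. 156.]
top can 322.3 -777.3 r 92.0 z 0.1023 n 134 [505 211   7  70] [53. 49. 46.]
top can 350.5 449.7 r 55.8 z 0.1032 n 82 [ 49 220   4  43] [92. 70. 45.]
top can 219.2 449.1 r 70.3 z 0.1022 n 103 [ 47 264   5  55] [89. 69. 47.]
go [np.float64(1.8), np.float64(-8.0), np.float64(142.4), np.float64(0.04)]
```

```bash
python3 - <<'E'
from h import *
for n in("scene","top"):
    im,W,c=cloud(n); k=(W[...,0]>.36)&(W[...,0]<.5)&(W[...,1]<-.455)&(W[...,1]>-.56)&(W[...,2]>.03)&(W[...,2]<.2)
    P=W[k]; print(n,k.sum(),P.min(0),P.max(0)); 
    for z in(.06,.09,.12,.14):
        Q=P[P[:,2]>z]
        if len(Q): print(z,len(Q),Q.min(0)[:2],Q.max(0)[:2])
E
```

```text
scene 1205 [ 0.36000557 -0.55999042  0.03020609] [ 0.42475897 -0.47903819  0.12124296]
0.06 973 [ 0.36000557 -0.55999042] [ 0.42475897 -0.47903819]
0.09 613 [ 0.36006328 -0.55983155] [ 0.42475897 -0.47903819]
0.12 5 [ 0.38515735 -0.55027341] [ 0.42377197 -0.48320536]
top 72 [ 0.3600903  -0.55997246  0.11058643] [ 0.37864568 -0.52684335  0.12171556]
0.06 72 [ 0.3600903  -0.55997246] [ 0.37864568 -0.52684335]
0.09 72 [ 0.3600903  -0.55997246] [ 0.37864568 -0.52684335]
0.12 3 [ 0.36026827 -0.55559253] [ 0.36544194 -0.52684335]
```

```bash
python3 -m crank '[{"tx":2,"ty":-7.5,"tz":20,"turn":0},{"tx":2,"ty":-7.5,"tz":50,"turn":0},{"tx":2,"ty":-7.5,"tz":80,"turn":0},{"tx":2,"ty":-7.5,"tz":108,"turn":0},{"tx":2,"ty":-7.5,"tz":108,"turn":0}]' 87 | grep -E "pos|for|wid"
python3 -m crank '[{"tx":0,"ty":0,"tz":15,"turn":0},{"tx":0,"ty":0,"tz":30,"turn":0},{"tx":0,"ty":0,"tz":34,"turn":0},{"tx":0,"ty":0,"tz":34,"turn":0}]'| grep -E "pos|for|wid"
python3 -m crank '[{"tx":0,"ty":0,"tz":0,"turn":0},{"tx":0,"ty":0,"tz":0,"turn":0},{"tx":0,"ty":0,"tz":0,"turn":0},{"tx":0,"ty":0,"tz":0,"turn":0}]' 50 35| grep -E "pos|for|wid"
python3 -m crank '[{"tx":0,"ty":0,"tz":-20,"turn":0},{"tx":0,"ty":0,"tz":-60,"turn":0},{"tx":0,"ty":0,"tz":-110,"turn":0},{"tx":0,"ty":0,"tz":-140,"turn":0},{"tx":0,"ty":0,"tz":-140,"turn":0}]'| grep -E "pos|for|wid"
python3 - <<'E'
from h import *
go([*tray(-.025,-.046),.235],np.pi/2+a_)
E
```

```text
position: [0.448, -0.4079, 0.1268]
ft_force: [0.5, 0.2, 0.3]
grip_width: 0.997
grip_force: 0.0
position: [0.4499, -0.4092, 0.096]
ft_force: [0.2, 0.6, -0.6]
grip_width: 0.995
grip_force: 0.0
position: [0.4502, -0.4093, 0.0965]
ft_force: [-0.1, 0.2, 2.1]
grip_width: 0.749
grip_force: 35.0
position: [0.4508, -0.4106, 0.2393]
ft_force: [-0.3, -0.8, -3.0]
grip_width: 0.753
grip_force: 35.0
go [np.float64(-110.7), np.float64(534.2), np.float64(3.3), np.float64(0.0)]
```

```bash
python3 -m crank '[{"tx":-10,"ty":50,"tz":0,"turn":0},{"tx":-22,"ty":105,"tz":0,"turn":0},{"tx":-34,"ty":160,"tz":0,"turn":0},{"tx":-46,"ty":215,"tz":0,"turn":0},{"tx":-58,"ty":270,"tz":0,"turn":0}]' | grep -E "pos|for|wid"
python3 -m crank '[{"tx":-12,"ty":55,"tz":0,"turn":0},{"tx":-24,"ty":110,"tz":0,"turn":0},{"tx":-36,"ty":165,"tz":0,"turn":0},{"tx":-48,"ty":220,"tz":0,"turn":0},{"tx":-53,"ty":264,"tz":0,"turn":0}]' | grep -E "pos|for|wid"
python3 -m crank '[{"tx":0,"ty":0,"tz":0,"turn":0},{"tx":0,"ty":0,"tz":0,"turn":0},{"tx":0,"ty":0,"tz":0,"turn":0},{"tx":0,"ty":0,"tz":0,"turn":0}]' | grep -E "pos|for|wid"
python3 -c "
from h import *
go([*tray(-.025,-.046),.1085],np.pi/2+a_)"
```

```text
position: [0.5123, -0.1383, 0.2344]
ft_force: [0.7, 0.3, -3.8]
grip_width: 0.747
grip_force: 35.0
position: [0.5704, 0.1251, 0.2338]
ft_force: [-0.2, -0.8, -3.7]
grip_width: 0.752
grip_force: 35.0
position: [0.5713, 0.1211, 0.2361]
ft_force: [-0.1, 0.2, -4.6]
grip_width: 0.754
grip_force: 35.0
go [np.float64(-0.8), np.float64(0.2), np.float64(127.6), np.float64(-0.02)]
```

```bash
python3 -m crank '[{"tx":-1,"ty":-2,"tz":30,"turn":0},{"tx":-1,"ty":-2,"tz":60,"turn":0},{"tx":-1,"ty":-2,"tz":90,"turn":0},{"tx":-1,"ty":-2,"tz":110,"turn":0},{"tx":-1,"ty":-2,"tz":118,"turn":0}]' | grep -E "pos|for|wid"
python3 -m crank '[{"tx":0,"ty":0,"tz":3,"turn":0},{"tx":0,"ty":0,"tz":6,"turn":0},{"tx":0,"ty":0,"tz":8.5,"turn":0},{"tx":0,"ty":0,"tz":10,"turn":0},{"tx":0,"ty":0,"tz":10,"turn":0}]' | grep -E "pos|for|wid"
```

```text
position: [0.5716, 0.1197, 0.117]
ft_force: [-0.5, 0.2, -3.8]
grip_width: 0.754
grip_force: 35.0
position: [0.5726, 0.1205, 0.1085]
ft_force: [-0.6, 0.4, -3.4]
grip_width: 0.749
grip_force: 35.0
```

```bash
python3 -m crank '[{"tx":0,"ty":0,"tz":0.5,"turn":0},{"tx":0,"ty":0,"tz":0.5,"turn":0}]' | grep -E "pos|for|wid"
python3 -m crank '[{"tx":0,"ty":0,"tz":0,"turn":0},{"tx":0,"ty":0,"tz":0,"turn":0},{"tx":0,"ty":0,"tz":0,"turn":0}]' 75| grep -E "pos|for|wid"
python3 -m crank '[{"tx":0,"ty":0,"tz":-20,"turn":0},{"tx":0,"ty":0,"tz":-60,"turn":0},{"tx":0,"ty":0,"tz":-100,"turn":0},{"tx":0,"ty":0,"tz":-140,"turn":0},{"tx":-20,"ty":20,"tz":-150,"turn":0}]'| grep -E "pos|for|wid"
python3 -m crank '[{"tx":-20,"ty":30,"tz":0,"turn":0},{"tx":-20,"ty":30,"tz":0,"turn":0},{"tx":-20,"ty":30,"tz":0,"turn":0}]'| grep -E "pos|for|wid"
python3 - <<'E'
from h import *
im,W,c=cloud("wrist"); xy=(W[...,:2]-C_)@RT*1000
cv2.imwrite("pics/w9.png",cv2.cvtColor(im,cv2.COLOR_RGB2BGR))
k=((W[...,2]>.10)&(W[...,2]<.125)&(abs(xy[...,0])<100)&(abs(xy[...,1])<120)).astype(np.uint8)
n,lab,st,_=cv2.connectedComponentsWithStats(k)
for i in range(1,n):
    if st[i,4]>200: print(cv2.minEnclosingCircle(xy[lab==i].astype(np.float32)),np.percentile(W[lab==i][:,2],[5,50,95]).round(4))
for y in(-90,0,90): print(y); rodcheck(y)
o,_,_=shot("scene","s9.png"); print(ctrl.get_state()["time"])
E
```

```text
position: [0.5726, 0.1206, 0.1085]
ft_force: [-2.1, -0.1, 3.3]
grip_width: 0.753
grip_force: 35.0
position: [0.5725, 0.1205, 0.1077]
ft_force: [0.1, 0.0, 0.1]
grip_width: 0.857
grip_force: 0.0
position: [0.5942, 0.1386, 0.2619]
ft_force: [-0.7, 0.0, 0.6]
grip_width: 0.859
grip_force: 0.0
position: [0.613, 0.1689, 0.2572]
ft_force: [0.6, 0.1, 0.4]
grip_width: 0.863
grip_force: 0.0
((-25.390636444091797, 47.55245590209961), 33.16692352294922) [0.1124 0.1138 0.115 ]
((-23.603805541992188, -44.94655990600586), 33.040245056152344) [0.1123 0.1138 0.115 ]
-90
rod x -51 77 y -88.3 top 0.056
rod x -41 67 y -89.5 top 0.0562
rod x -31 21 y -92.7 top 0.0561
rod x -1 22 y -92.7 top 0.0559
rod x 9 59 y -89.2 top 0.0562
rod x 19 96 y -87.3 top 0.0563
rod x 29 90 y -87.7 top 0.0557
rod x 39 73 y -87.9 top 0.056
rod x 49 71 y -88.3 top 0.0562
rod x 59 157 y -90.0 top 0.0679
0
rod x -51 79 y 0.7 top 0.0563
rod x -41 88 y 0.5 top 0.0563
rod x -31 78 y 0.5 top 0.0562
rod x -21 85 y 0.4 top 0.0561
rod x -11 77 y 0.3 top 0.0562
rod x -1 73 y 0.8 top 0.056
rod x 9 70 y 1.0 top 0.0562
rod x 19 99 y 0.3 top 0.0559
rod x 29 86 y 0.6 top 0.0561
rod x 39 66 y 0.9 top 0.056
rod x 49 66 y 0.9 top 0.056
rod x 59 150 y -0.7 top 0.0683
90
rod x -51 90 y 89.7 top 0.0562
rod x -41 53 y 92.0 top 0.0565
rod x -31 11 y 94.8 top 0.0561
rod x -1 28 y 93.2 top 0.056
rod x 9 68 y 90.4 top 0.0564
rod x 19 107 y 88.3 top 0.0559
rod x 29 94 y 88.7 top 0.0561
rod x 39 77 y 89.8 top 0.056
rod x 49 68 y 89.7 top 0.056
rod x 59 158 y 89.0 top 0.0661
72.65
```

View pics/w9.png

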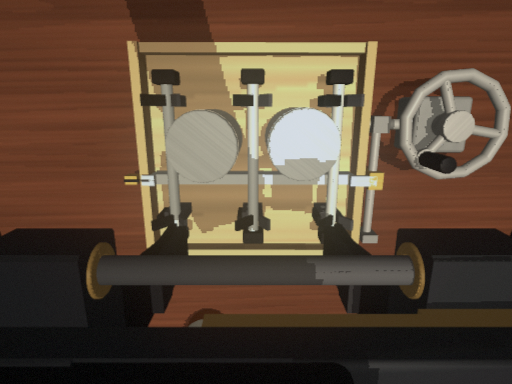

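View pics/s9.png

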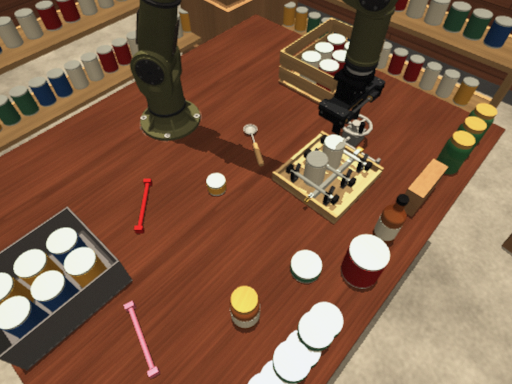

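In the final pictures both cans stand upright in their lanes at wrist (203,147) and (304,144). All three rods lie level under their jaws, the pointer is still on the marker at (130–147,180), and the other groceries are where they were. Handing in.

```bash
python3 -c "
from bench import ctrl
print(ctrl.close_job())"
```

```text
the job is handed in; nothing more can be done
None
```

The job is handed in after about 73 s of robot time: pointer within about 0.4 mm of the brass marker, all three rods fully home in their own clip pairs, both white-labelled cans upright in their lanes, and the other groceries not moved.

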